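Reassemble the spring-loaded spindle of a potter's bench wheel

ROBOT

A 7-joint arm with a two-finger parallel gripper is mounted at the origin on the work surface. World frame = base frame: x ahead of the robot, y to its left, z up, the work surface at z = 0. Lengths are in m, angles in rad, forces in N, time in s.
With the tool pointing down it reaches from about 0.35 to 0.775 m from the base axis. Payload 3.1 kg.
Tool frame: the origin (TCP) lies at the centre of the arm's flange, where the gripper is bolted on; the fingertips stand 173 mm ahead of it and the grasp point (between the pads) lies 155 mm ahead of it; z points along the fingers, x is the direction in which the jaws open and shut, and the axes are right-handed (so a half turn about z gives the same grasp; the last joint's range is limited). The gripper opens to 85 mm and grips with 20 to 120 N. Pads are 22 mm wide; open, the fingers measure 114 mm over their backs; the gripper's body (76 mm by 85 mm) begins 54 mm behind the grasp point. The pads swing forward as they close: fully open they stand 13 mm farther back than shut.
Start: joints at [-1.364, 0.311, 0.014, 1.512, -0.004, 1.319, -0.027], TCP at [0.135, 0.533, 0.405] pointing down, gripper open.
Joint ranges: [-2.7, 2.7], [-0.3, 1.91], [-1.27, 1.3], [0.12, 2.57], [-1.44, 4.58], [0.2, 2.03], [-3.05, 3.05]. Speed limits (rad/s): [2.79, 2.79, 3.14, 3.14, 3.14, 3.14, 3.14].

INTERFACE

Orientations are given as a rotation vector (axis times angle).
In Python, from workcell import * gives the robot as it stands. The module is installed in compiled form; this text tells all that it offers.
- The arm moves only by the tool arm_command, never from a script. Its argument "series" is a list that holds one entry, the list of rows, each a list of 7 numbers: the closure, from 0 (fully open) to 1 (shut), then the shift along the tool's x, y, z as a fraction of full scale, then the turn, a rotation vector about the tool's x, y, z as a fraction of full scale. In form: [[[claw, dx, dy, dz, rx, ry, rz], ...]]. A call has 1 to 10 rows; each row is the pose to reach, as a shift and turn from the pose commanded when the call began, along the tool's axes at that moment, turning the shorter way round; what a row does not reach only later rows make up. Full scale, the value 1, is 0.25 m for a shift and 360 degrees for a turn. A row lasts 1/10 s, in which the tool goes at most 50 mm and 8.59 degrees, less where a joint would pass 70% of its speed; a pose out of reach is approached as far as the arm can. A call with a number of a shift or a turn outside -1 to 1 is refused whole. A call with a gripper value outside its range is refused whole. The fingers move at their own pace and stop on an object; the grip force is fixed at half the most. Time passes only in rows, so rows that repeat a pose let the fingers close. It gives the time, the measured TCP pose, the force and the opening at its end, in the units of the state.
- sense(): the state, without advancing time (a new reading comes with each control period).
- snapshot(name): name is "scene" or "top" or "wrist"; returns the picture (400x640x3 uint8, blue, green, red); there is no depth.
- camera_model(name): a dict with "fx", "fy", "cx", "cy" (pixels), "k1" (the pictures are not rectified: a ray, as slopes to the right and down, at radius r is drawn at 1 + k1 r^2 times it, then the intrinsics apply), "R" (3x3) and "t" (3): a world point X has camera coordinates R X + t. Camera axes: x right, y down, z forward; pixel columns grow to the right and rows downward; lengths in m; the calibration is good to about 2 mm. A picture is of the moment at which its call begins: read the wrist's pose just before it. camera_model takes no time and is no camera call; for the wrist camera it gives the pose at the moment of the call.
- sign_off(): hands the job in, once; it reports no verdict.
The state is a dict: "time_s": time; "q": joint angles; "qd": joint speeds; "joint_efforts": joint torques, N m; "tool_pos": TCP position; "tool_rot": TCP orientation; "contact_force": force on the tool from outside, world axes, zero at the start; "torque": the same for the moment, N m; "gripper_width": finger opening in m.
Only numpy, scipy, OpenCV 4.12 (cv2) and the standard library are available. Lean on these libraries where they do the work, as an engineer would, in place of code of your own. Each camera call takes 0.05 s, during which the arm holds its last target.

TASK

Put the bench wheel's spindle back together: slide the tall spacer sleeve down the spindle onto the bearing, then the flat washer on top of it, then fit the slotted retaining cap over the spindle's head, press it down against the spring, turn it a quarter turn and let go so that it springs up and locks under the head. Go by feel and never push any of the parts with more than 20 N. The one big loose ring does not belong here, and the damp clay disc just beyond the spindle must stay where it is.

Things in the scene. Friction and masses are not known exactly. Their poses are not given: they have to be found in the camera images.
- base: Grey round foot of the spindle, 110 mm wide, 25 mm high, bolted down; origin on the spindle's axis at the table top, z up. From it rises a steel shaft 29 mm in diameter to a chamfered shoulder; above that a neck 12 mm in diameter, 15.5 mm long, then an oblong head 26 mm long (along this x axis) by 12 mm wide (along y) and 11.5 mm high, its upper 5.5 mm tapering.
- foot_top (a point): Centre of the foot's top, 25 mm up, axes as the foot. The spindle is set higher or lower each time, which no pose shows: the head's top is 129 to 153 mm above the table; the shoulder is 27 mm below it. Round the shaft a sprung plate carries the bearing (51 mm wide), its top 29.5 mm below the shoulder when unloaded; damped, it gives from about 5 N, then 1.2 N per mm.
- spacer: Steel spacer sleeve (the tall narrow ring), 42 mm outside, 31 mm bore, 22 mm tall; origin at the centre of its underside, z up its axis. It goes on first, down to the bearing; its top is then 7.5 mm below the shoulder.
- washer: Flat steel washer, 54 mm outside, 31 mm bore, 8 mm thick; origin at the centre of its underside, z up its axis. It goes on second, onto the spacer; its top is then 0.5 mm above the shoulder.
- cap: Aluminium retaining cap, round, 50 mm outside, 22 mm tall, right way up; origin at the centre of its underside, z up. Its lower 10 mm is a socket of 31 mm bore that takes the shaft; the upper 12 mm is a plate with a through slot 29 mm long (along this x axis) and 15 mm wide. In its top face, square across the slot, is a recess 3 mm deep, 15 mm wide, 30 mm long.
- cap_top (a point): Centre of the cap's top, axes as the cap. With its slot along the head, the cap drops over the head onto the washer. Pushed down 7 to 10.5 mm further against the spring (about 12 to 16 N; beyond that it hits the shoulder solidly) its top clears the head's underside; turn it 90 degrees either way, let go, and the spring lifts it 3 mm or more until the head lies in the recess.
- clay_disc: Damp tan clay disc 110 mm in diameter, 45 mm high, just beyond the spindle; origin at the centre of its underside. To be left alone.
Not all that is in view belongs to the job. What is shaped like the washer but purple or red is not meant.

How it is judged:
By the outcome, as a careful person would: the job done as asked, in the order asked, and still so for the second after the job is handed in, with the robot touching nothing.
It also fails if it takes over 72 s, if anything falls off the work surface, if the arm or the gripper's body presses on something with over 40 N, if the wrist force passes 120 N, or if a joint passes its speed limit or range.

## Working session

There is one attempt and no reset: what is moved stays moved. The work goes in short steps, Python scripts to look and compute and a tool call to move; the robot and the scene stay as the last step left them, time stands still between calls to the robot, and variables do not carry over. Pictures are saved under pics/ and viewed, and the job is handed in when it is done.

Besides the shell and the picture viewer there is one more tool, called after ">>>" in YAML: its name, and indented under it one key for each argument. arm_command: Moves the arm, as the interface text tells. Shift numbers are shares of 0.25 m and turn numbers shares of 360 degrees, none past 1 either way. Its arguments: {"type":"object","properties":{"series":{"type":"array"}},"required":["series"]}

```bash
mkdir -p pics; ls
python3 - <<'E'
from workcell import *
import cv2,json
s=sense(); print({k:(v.tolist() if hasattr(v,'tolist') else v) for k,v in s.items()})
for n in ("scene","top","wrist"):
    m=camera_model(n); print(n,m)
    cv2.imwrite(f"pics/{n}0.png",snapshot(n))
E
```

```text
pics
{'time_s': 0.0, 'q': [-1.3637068729066437, 0.31172322441862366, 0.01397786369312157, 1.513079464585531, -0.004439265553843839, 1.319205074869235, -0.027165055687395447], 'qd': [-0.0014730987136071208, -0.0003238163608870741, -0.0012972137191171469, 0.0004052905028706917, 0.001018284465634351, 0.001550720262648349, 0.0003066658127541771], 'joint_efforts': [0.0004382841507322155, -37.9923677444458, 0.14627595897763968, -23.058918714523315, 0.012139658792875707, 0.013588168658316135, -5.562945091242e-06], 'tool_pos': [0.13530484422322867, 0.532756998691825, 0.40361284054066104], 'tool_rot': [2.478598275450465, 1.9278698645234464, -0.0029011909649456773], 'contact_force': [0.4326393909705974, 0.5976499709022727, 0.26271520761922434], 'torque': [0.034993424517888456, 0.0189653326155233, -0.017222350574088597], 'gripper_width': 0.08578061417785757}
scene {'fx': 383.20624349381524, 'fy': 383.20624349381524, 'cx': 322.32009728417484, 'cy': 203.41077019712097, 'k1': -0.09011163219582276, 'R': array([[-0.06874842,  0.99757339, -0.01099917],
       [ 0.55975455,  0.02944489, -0.82813516],
       [-0.82580173, -0.06308982, -0.56042054]]), 't': array([ 0.02729703, -0.26630649,  1.41146469])}
top {'fx': 371.29560778598403, 'fy': 371.29560778598403, 'cx': 317.11540858974604, 'cy': 206.16944248661355, 'k1': -0.005387638493399435, 'R': array([[ 1.81291196e-01, -9.83429393e-01, -3.62671941e-04],
       [-9.60823127e-01, -1.77045181e-01, -2.13246153e-01],
       [ 2.09648326e-01,  3.90081137e-02, -9.76998437e-01]]), 't': array([-0.06199656,  0.56731977,  0.65387745])}
wrist {'fx': 282.48681595756364, 'fy': 282.48681595756364, 'cx': 315.6316850526298, 'cy': 193.503622332593, 'k1': -0.03627114595241555, 'R': array([[ 0.24569807,  0.96934561, -0.0012451 ],
       [ 0.91677703, -0.23195599,  0.32514044],
       [ 0.31488464, -0.08102786, -0.94566492]]), 't': array([-0.54805983, -0.04310252,  0.37983383])}
```

View pics/scene0.png

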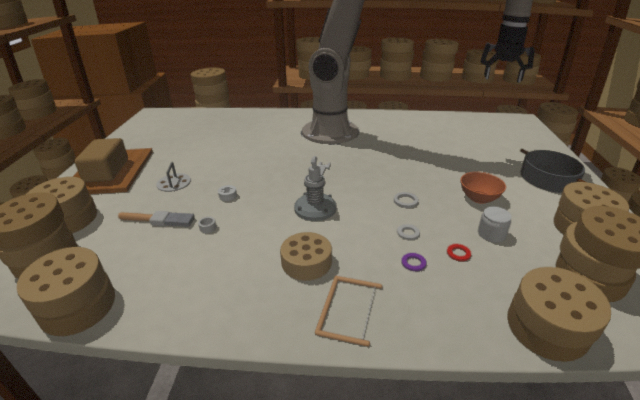

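View pics/top0.png

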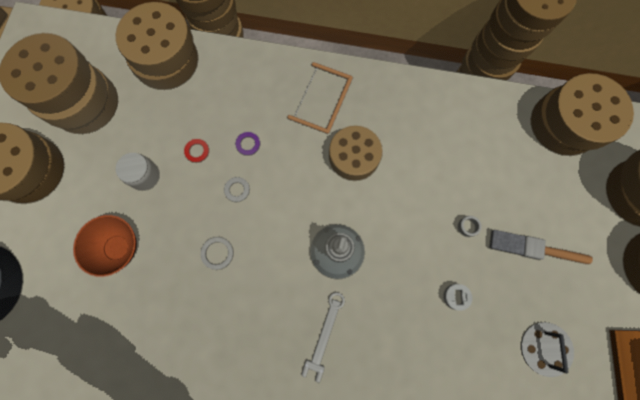

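View pics/wrist0.png

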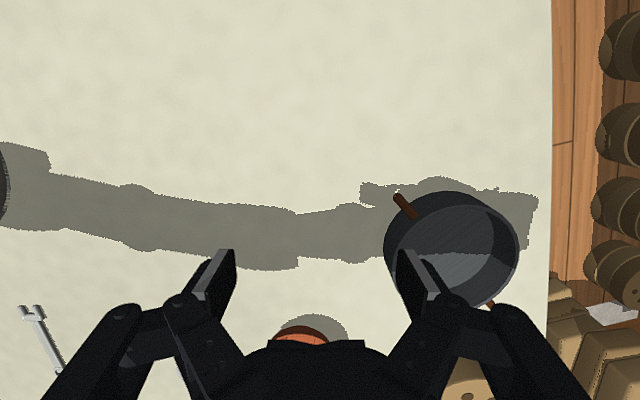

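The pictures show these candidates (top-view pixels):
- **Washer:** small grey ring at (237,189). Look-alikes are the big loose ring (217,253), purple (247,143) and red (196,150).
- **Spacer:** ring at (469,226).
- **Cap:** slotted round part at (458,296). A tin at (134,170) and a tool plate at (546,348) are not it.
- **Spindle:** at (337,250), with the clay disc at (355,152) and a wrench at (323,335).

Next I'll measure these and crop in close.

```bash
cat > h.py <<'E'
import numpy as np, cv2
from workcell import *
def ray(m,u,v):
    d=np.array([(u-m['cx'])/m['fx'],(v-m['cy'])/m['fy']]); p=d.copy()
    for _ in range(30): p=d/(1+m['k1']*(p@p))
    r=m['R'].T@np.array([p[0],p[1],1.]); return -m['R'].T@m['t'], r
def onz(m,u,v,z):
    o,r=ray(m,u,v); return o+r*(z-o[2])/r[2]
def proj(m,X):
    c=m['R']@np.asarray(X,float)+m['t']; p=c[:2]/c[2]; p=p*(1+m['k1']*(p@p))
    return np.array([m['cx']+m['fx']*p[0],m['cy']+m['fy']*p[1]])
def two(m1,p1,m2,p2):
    o1,r1=ray(m1,*p1);o2,r2=ray(m2,*p2)
    A=np.c_[r1,-r2]; s=np.linalg.lstsq(A,o2-o1,rcond=None)[0]
    a=o1+s[0]*r1;b=o2+s[1]*r2; return (a+b)/2,np.linalg.norm(a-b)
E
python3 - <<'E'
from h import *
m=camera_model("top");im=cv2.imread("pics/top0.png");ms=camera_model("scene")
for n,p,z in (("wash",(237,189),.008),("big",(217,253),.008),("purp",(247,143),.008),("red",(196,150),.008),("spacer",(469,226),.022),("cap",(458,296),.022),("base",(337,250),.025),("clay",(355,152),.045)):
    print(n,onz(m,*p,z).round(3), 'mm/px',round(1000*np.linalg.norm(onz(m,p[0]+1,p[1],z)-onz(m,*p,z)),2))
def crop(im,x0,y0,w,h,k): return cv2.resize(im[y0:y0+h,x0:x0+w],None,fx=k,fy=k,interpolation=cv2.INTER_CUBIC)
a=crop(im,180,120,100,150,4); b=crop(im,420,190,100,150,4)
cv2.imwrite("pics/c1.png",np.hstack([a,b]))
s=cv2.imread("pics/scene0.png")
cv2.imwrite("pics/c2.png",np.hstack([crop(s,270,140,100,150,4),crop(im,290,210,100,150,4)]))
E
```

```text
wash [0.586 0.216 0.008] mm/px 2.1
big [0.449 0.225 0.008] mm/px 2.02
purp [0.69  0.218 0.008] mm/px 2.15
red [0.655 0.322 0.008] mm/px 2.15
spacer [ 0.593 -0.265  0.022] mm/px 2.02
cap [ 0.452 -0.257  0.022] mm/px 1.94
base [ 0.497 -0.011  0.025] mm/px 1.97
clay [ 0.698 -0.013  0.045] mm/px 2.04
```

View pics/c1.png

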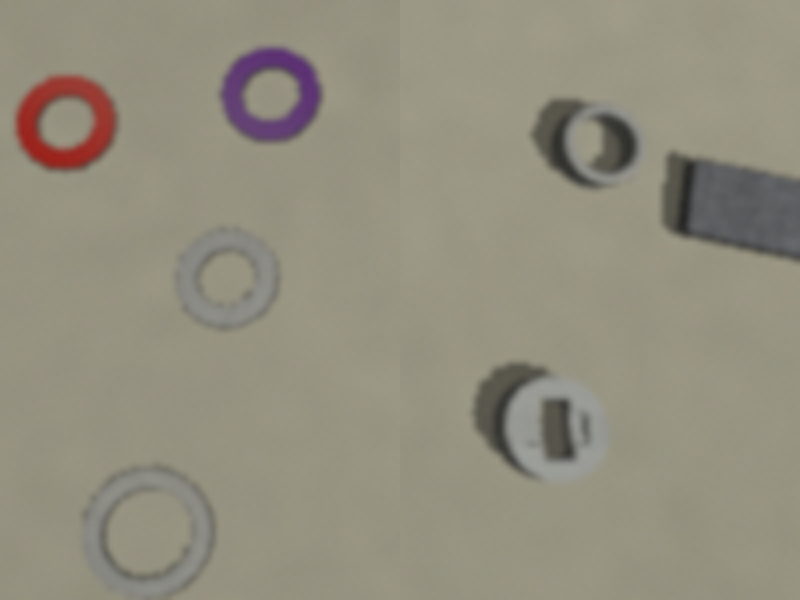

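View pics/c2.png

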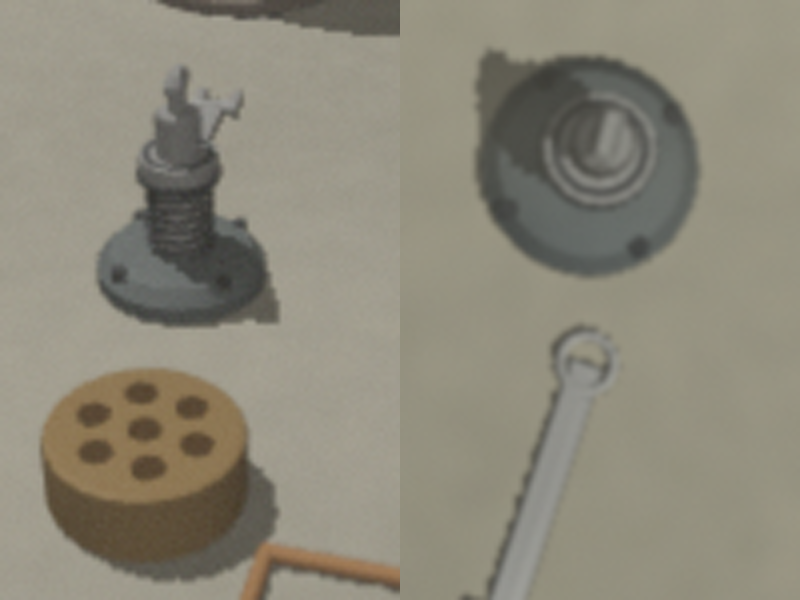

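Run:
```python
from h import *
from scipy.spatial.transform import Rotation as Ro
s=sense();T=Ro.from_rotvec(s['tool_rot']).as_matrix()
w=camera_model("wrist")
c=-w['R'].T@w['t']; print("cam in tool",(T.T@(c-s['tool_pos'])).round(4)); print("R cam->tool\n",(T.T@w['R'].T).round(3)); print(T.round(3))
m=camera_model("top");im=cv2.imread("pics/top0.png")
hsv=cv2.cvtColor(im,cv2.COLOR_BGR2HSV)
print("bg",hsv[200,280],"ring",hsv[189,226],hsv[253,203],"spacer rim",hsv[218,462],"cap",hsv[290,446],hsv[300,470],"clayt",hsv[165,345], "head",[hsv[y,340].tolist() for y in range(234,262,3)],"foot",hsv[268,340])
sat=hsv[...,1]
mask=(sat<34).astype(np.uint8)*255
cv2.imwrite("pics/mask.png",mask)
n,l,st,ce=cv2.connectedComponentsWithStats(mask)
for i in range(1,n):
    if 60<st[i,4]<5000: print(st[i],ce[i].round(1))
```

```text
cam in tool [-0.0012 -0.083   0.0312]
R cam->tool
 [[ 1.     0.     0.001]
 [-0.001  0.946  0.325]
 [-0.001 -0.325  0.946]]
[[ 0.246  0.969 -0.   ]
 [ 0.969 -0.246 -0.002]
 [-0.002  0.    -1.   ]]
bg [ 23  37 153] ring [ 25  11 138] [ 30  11 139] spacer rim [23 29 80] cap [30 12 65] [ 38   7 151] clayt [ 18 119 133] head [[30, 11, 112], [26, 21, 84], [30, 15, 100], [30, 11, 120], [30, 13, 137], [30, 13, 120], [26, 18, 100], [26, 14, 131], [30, 8, 95], [36, 13, 99]] foot [ 70  14 110]
[  0   0  40   6 156] [17.3  1.7]
[103   7  23  11 144] [114.   11.9]
[ 244   29  215   42 1774] [345.7  49.5]
[294  68  24  48 138] [305.4  91.5]
[508  73  58  16 461] [536.2  80.5]
[629  92  11  11  74] [634.9  96.7]
[234 130  27  26  92] [247.1 143.2]
[ 115  152   46   39 1283] [136.7 170.9]
[223 176  27  27 436] [236.3 189. ]
[457 214  25  24 360] [469.7 225.8]
[ 309  224   57   56 2451] [337.1 251.4]
[ 488  229   59   31 1200] [517.4 243.9]
[199 236  35  35 600] [216.3 252.8]
[   0  247   24   74 1126] [  9.1 281.6]
[442 283  32  29 649] [457.8 296.7]
[ 301  291   45   93 1155] [323.6 338.2]
[ 521  321   54   57 2101] [547.7 349.2]
```

View pics/mask.png

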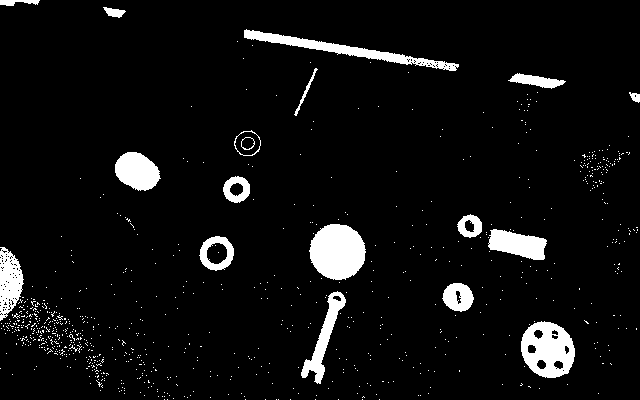

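Measured in the top view, the washer is about 54 mm across, the big ring about 70 mm and the spacer about 42 mm, which matches my choices. I'm moving towards the spindle first.

>>> arm_command:
  series:
    - [[0, -0.88, 0.96, 0, 0, 0, 0.21], [0, -0.88, 0.96, 0, 0, 0, 0.21], [0, -0.88, 0.96, 0, 0, 0, 0.21], [0, -0.88, 0.96, 0, 0, 0, 0.21], [0, -0.88, 0.96, 0, 0, 0, 0.21], [0, -0.88, 0.96, 0, 0, 0, 0.21], [0, -0.88, 0.96, 0, 0, 0, 0.21], [0, -0.88, 0.96, 0, 0, 0, 0.21], [0, -0.88, 0.96, 0, 0, 0, 0.21]]

```text
time_s: 1.05
tool_pos: [0.3144, 0.2595, 0.4046]
tool_rot: [-3.141, 0.01, 0.001]
contact_force: [-0.3, 0.2, -0.5]
gripper_width: 0.085
```

>>> arm_command:
  series:
    - [[0, 0.72, 1, 0, 0, 0, 0], [0, 0.72, 1, 0, 0, 0, 0], [0, 0.72, 1, 0, 0, 0, 0], [0, 0.72, 1, 0, 0, 0, 0], [0, 0.72, 1, 0, 0, 0, 0], [0, 0.72, 1, 0, 0, 0, 0], [0, 0.72, 1, 0, 0, 0, 0], [0, 0.72, 1, 0, 0, 0, 0], [0, 0.72, 1, 0, 0, 0, 0]]

```text
time_s: 1.95
tool_pos: [0.494, 0.0126, 0.4042]
tool_rot: [-3.14, -0.007, 0.003]
contact_force: [-0.6, 1.0, 0.8]
gripper_width: 0.0854
```

Run:
```python
from h import *
s=sense();w=camera_model("wrist");im=snapshot("wrist")
print(s['tool_pos'],s['tool_rot'],s['contact_force'],s['q'])
np.savez("sp1.npz",**w,im=im,tp=s['tool_pos'],tr=s['tool_rot'])
cv2.imwrite("pics/w1.png",im)
```

```text
[0.49401887 0.01264271 0.40420464] [-3.14034488e+00 -6.66164646e-03  2.63044633e-03] [-0.61140814  1.00357613  0.75209093] [-0.61302186  0.22305803  0.66897338  1.67803829 -0.14440044  1.29198433
  0.08826473]
```

View pics/w1.png

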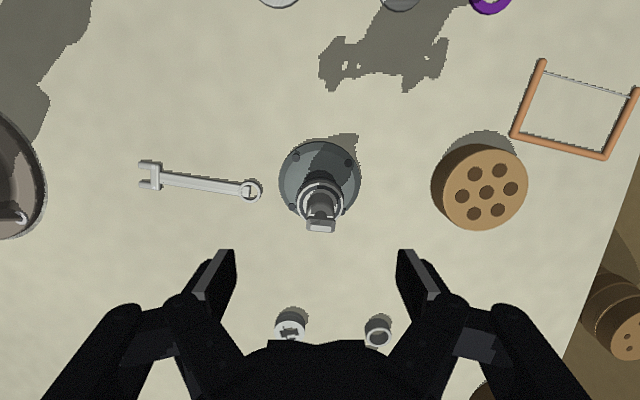

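Run:
```python
from h import *
d=np.load("sp1.npz");im=d['im'];w={k:d[k] for k in('fx','fy','cx','cy','k1','R','t')}
cv2.imwrite("pics/w1c.png",cv2.resize(im[130:250,260:380],None,fx=5,fy=5,interpolation=cv2.INTER_CUBIC))
t=cv2.imread("pics/top0.png");
```

```text
(no output)
```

View pics/w1c.png

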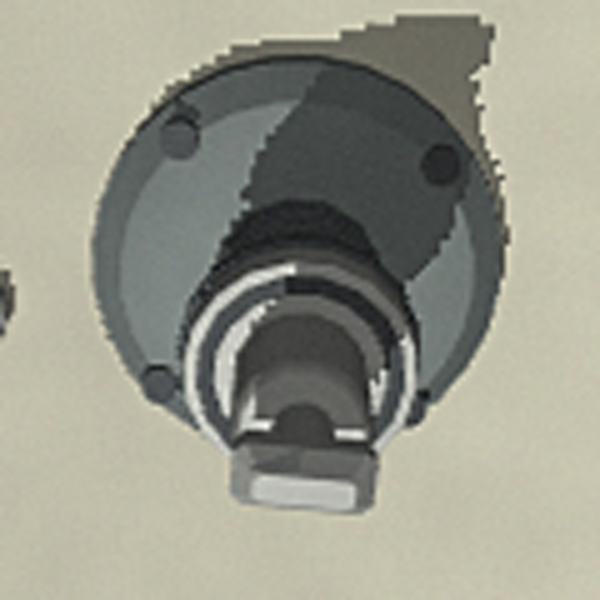

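Run:
```python
from h import *
d=np.load("sp1.npz");w={k:d[k] for k in('fx','fy','cx','cy','k1','R','t')}
px=lambda x,y:(260+(x+.5)/5-.5,130+(y+.5)/5-.5)
B=[onz(w,*px(*b),.026) for b in((180,137),(440,165),(160,383),(415,405))]
print(np.array(B).round(4), np.mean(B,0).round(4))
a=np.mean(B,0)
o,r=ray(w,*px(304,492))
s=(a[1]-o[1])/r[1]; print("head by y",o+r*s)
tm=camera_model("top")
print("top/wrist head",two(w,px(304,492),tm,(341,242.5)))
tt=cv2.imread("pics/top0.png")
for z in(.129,.14,.153):
  h=[onz(w,*px(*q),z) for q in((240,470),(375,478),(250,492),(355,502))]
  print(z,onz(w,*px(304,492),z).round(4),[ (np.degrees(np.arctan2(*(h[i+1]-h[i])[1::-1])).round(1),np.linalg.norm(h[i+1]-h[i]).round(4)) for i in(0,2)])
```

```text
[[ 0.4691  0.0247  0.026 ]
 [ 0.5341  0.0179  0.026 ]
 [ 0.4627 -0.041   0.026 ]
 [ 0.5301 -0.047   0.026 ]] [ 0.499  -0.0114  0.026 ]
head by y [ 0.49830047 -0.01135218  0.15286699]
top/wrist head (array([ 0.49755664, -0.01155163,  0.15196704]), np.float64(0.001578918513667338))
0.129 [ 0.4988 -0.0229  0.129 ] [(np.float64(-3.5), np.float64(0.0257)), (np.float64(-5.7), np.float64(0.0202))]
0.14 [ 0.4986 -0.0176  0.14  ] [(np.float64(-3.5), np.float64(0.0245)), (np.float64(-5.7), np.float64(0.0192))]
0.153 [ 0.4983 -0.0113  0.153 ] [(np.float64(-3.5), np.float64(0.0232)), (np.float64(-5.7), np.float64(0.0182))]
```

>>> arm_command:
  series:
    - [[0, 0.4, 1, 0, 0, 0, 0], [0, 0.4, 1, 0, 0, 0, 0], [0, 0.4, 1, 0.2, 0, 0, 0], [0, 0.4, 1, 0.4, 0, 0, 0], [0, 0.4, 1, 0.4, 0, 0, 0], [0, 0.4, 1, 0.4, 0, 0, 0], [0, 0.4, 1, 0.4, 0, 0, 0], [0, 0.4, 1, 0.4, 0, 0, 0]]

```text
time_s: 2.8
tool_pos: [0.5952, -0.2371, 0.3031]
tool_rot: [-3.139, -0.005, 0.004]
contact_force: [0.2, 0.6, 0.1]
gripper_width: 0.0855
```

```bash
cat >> h.py <<'E'
from scipy.spatial.transform import Rotation as Ro
def look(n):
    s=sense();w=camera_model("wrist");im=snapshot("wrist")
    np.savez(f"{n}.npz",**w,im=im,tp=s['tool_pos'],tr=s['tool_rot']); cv2.imwrite(f"pics/{n}.png",im)
    print(s['time_s'],s['tool_pos'].tolist() if hasattr(s['tool_pos'],'tolist') else s['tool_pos'],s['tool_rot'],s['contact_force'])
def load(n):
    d=np.load(f"{n}.npz");return d['im'],{k:d[k] for k in('fx','fy','cx','cy','k1','R','t')},d['tp'],Ro.from_rotvec(d['tr']).as_matrix()
def crop(n,x0,y0,wd,hg,k,out):
    im=load(n)[0]; cv2.imwrite(f"pics/{out}.png",cv2.resize(im[y0:y0+hg,x0:x0+wd],None,fx=k,fy=k,interpolation=cv2.INTER_CUBIC))
def totool(X,tp,T): return T.T@(np.asarray(X)-tp)
E
python3 -c "
from h import *
look('w2')"
```

```text
2.8 [0.5951897474885018, -0.2370833544164778, 0.30314785393626564] [-3.13911167 -0.00535981  0.0044408 ] [0.18692595 0.56150509 0.14211528]
```

View pics/w2.png

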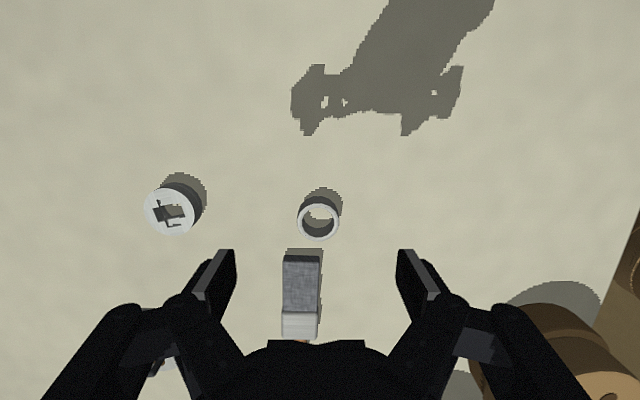

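Run:
```python
from h import *
im,w,tp,T=load('w2')
g=cv2.cvtColor(im,cv2.COLOR_BGR2GRAY);hsv=cv2.cvtColor(im,cv2.COLOR_BGR2HSV)
print(hsv[215,250],[hsv[y,319].tolist() for y in range(195,244,3)])
crop('w2',120,160,240,100,3,'w2c')
m=((hsv[...,1]<16)&(hsv[...,2]>170)).astype(np.uint8)
for (x0,y0,x1,y1) in((285,180,350,250),(130,170,215,245)):
    mm=np.zeros_like(m);mm[y0:y1,x0:x1]=m[y0:y1,x0:x1]
    c,_=cv2.findContours(mm,cv2.RETR_EXTERNAL,cv2.CHAIN_APPROX_NONE)
    c=max(c,key=cv2.contourArea); h=cv2.convexHull(c); pts=h[:,0]
    P=np.array([onz(w,*p,.022)[:2] for p in pts])
    (cx,cy),r=cv2.minEnclosingCircle(P.astype(np.float32)*1000)
    e=cv2.fitEllipse(h); X=onz(w,*e[0],.022)
    print(e,X.round(4),"circ",cx,cy,2*r,'tool',totool(X,tp,T).round(4))
```

```text
[ 27  28 188] [[26, 32, 112], [60, 8, 66], [30, 8, 67], [47, 9, 193], [41, 11, 179], [30, 28, 189], [30, 30, 190], [26, 33, 194], [28, 30, 128], [23, 28, 108], [23, 31, 107], [60, 8, 63], [48, 18, 72], [30, 4, 67], [39, 12, 150], [35, 9, 179], [30, 30, 188]]
((317.2044372558594, 222.02066040039062), (37.45741653442383, 40.90932083129883), 86.21625518798828) [ 0.5966 -0.2687  0.022 ] circ 596.6453247070312 -269.2796630859375 40.0955810546875 tool [0.0021 0.0323 0.2811]
((168.49513244628906, 211.5663299560547), (44.00569152832031, 53.160823822021484), 125.28011322021484) [ 0.4529 -0.2586  0.022 ] circ 452.8453063964844 -259.2846984863281 49.606990814208984 tool [-0.1416  0.0217  0.2815]
```

View pics/w2c.png

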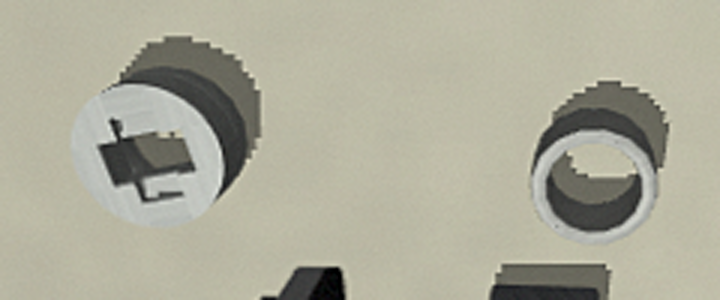

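The spacer is at about (0.597, -0.269) and the cap at about (0.453, -0.259), with measured sizes of about 41 and 50 mm. I'll move in and grip the spacer.

>>> arm_command:
  series:
    - [[0, 0.008, 0.127, 0.1, 0, 0, 0], [0, 0.008, 0.127, 0.3, 0, 0, 0], [0, 0.008, 0.127, 0.492, 0, 0, 0], [0, 0.008, 0.127, 0.492, 0, 0, 0], [0, 0.008, 0.127, 0.492, 0, 0, 0], [1, 0.008, 0.127, 0.492, 0, 0, 0], [1, 0.008, 0.127, 0.492, 0, 0, 0], [1, 0.008, 0.127, 0.492, 0, 0, 0], [1, 0.008, 0.127, 0.492, 0, 0, 0], [1, 0.008, 0.127, 0.492, 0, 0, 0]]

```text
time_s: 3.85
tool_pos: [0.5979, -0.2708, 0.185]
tool_rot: [3.141, 0.004, 0.006]
contact_force: [-1.9, 1.1, 8.4]
gripper_width: 0.0391
```

```bash
python3 -c "
from h import *
look('w3'); print(sense()['gripper_width'])"
```

```text
3.85 [0.5979260027539484, -0.2708310828905896, 0.18502444332334633] [3.14070101 0.00434295 0.00555568] [-1.85479158  1.09326384  8.39616529]
0.039428875619628274
```

View pics/w3.png

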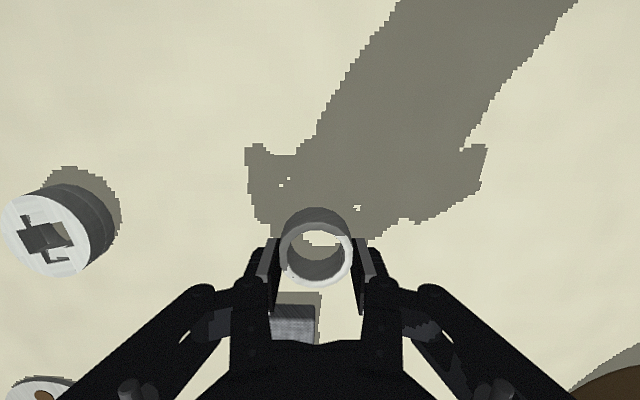

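>>> arm_command:
  series:
    - [[1, 0, 0, 0, 0, 0, 0], [1, 0, 0, 0, 0, 0, 0]]

```text
time_s: 4.1
tool_pos: [0.5979, -0.2708, 0.185]
tool_rot: [3.141, 0.004, 0.006]
contact_force: [-1.2, 0.8, 8.9]
gripper_width: 0.0391
```

>>> arm_command:
  series:
    - [[1, 0, 0, -0.2, 0, 0, 0], [1, 0, 0, -0.4, 0, 0, 0], [1, -0.1, -0.2, -0.6, 0, 0, 0], [1, -0.2, -0.4, -0.74, 0, 0, 0], [1, -0.3, -0.6, -0.74, 0, 0, 0], [1, -0.4, -0.8, -0.74, 0, 0, 0], [1, -0.4, -0.82, -0.74, 0, 0, 0], [1, -0.4, -0.82, -0.74, 0, 0, 0], [1, -0.4, -0.82, -0.74, 0, 0, 0]]

```text
time_s: 5.0
tool_pos: [0.4964, -0.0637, 0.3674]
tool_rot: [-3.14, -0.011, -0.002]
contact_force: [0.2, 0.3, -1.2]
gripper_width: 0.0389
```

```bash
python3 -c "
from h import *
look('w4'); print(sense()['gripper_width']); crop('w4',240,140,160,120,5,'w4c')"
```

```text
5.0 [0.4963694935978868, -0.06369190522611444, 0.3673919974400278] [-3.13999189e+00 -1.09674747e-02 -2.16904715e-03] [ 0.172676    0.31288727 -1.1956659 ]
0.0392842383997501
```

View pics/w4.png

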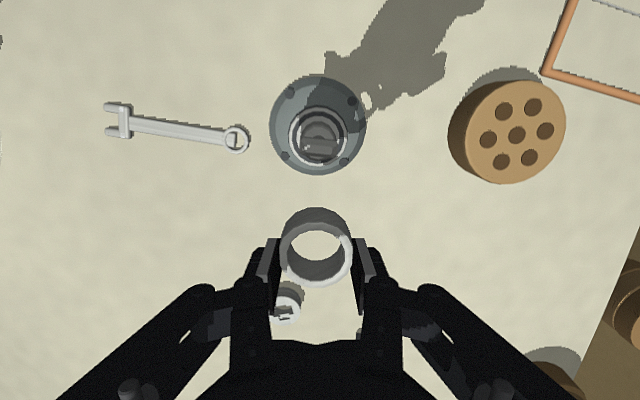

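View pics/w4c.png

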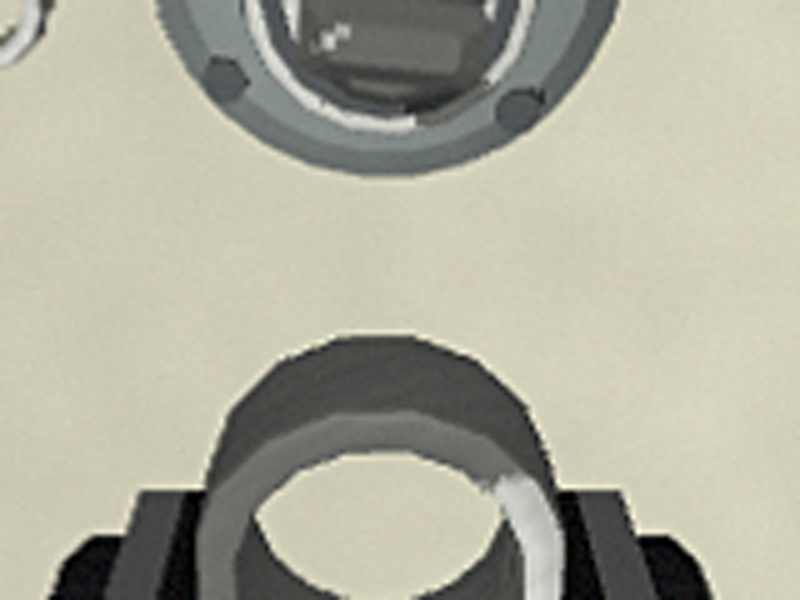

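```bash
python3 -c "
from h import *
crop('w4',265,65,110,120,5,'w4a');crop('w4',260,200,120,100,6,'w4b')"
```

```text
(no output)
```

View pics/w4a.png

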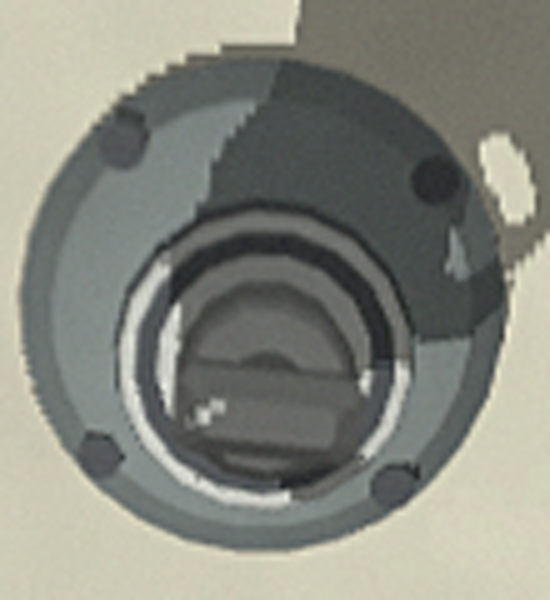

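View pics/w4b.png

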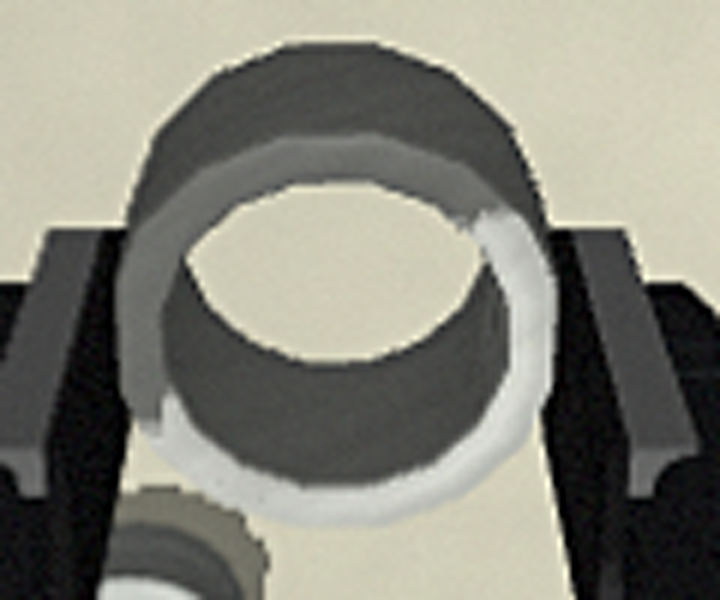

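Run:
```python
from h import *
im,w,tp,T=load('w4')
A=lambda x,y:(265+(x+.5)/5-.5,65+(y+.5)/5-.5)
B=lambda x,y:(260+(x+.5)/6-.5,200+(y+.5)/6-.5)
for z,pts in((.0955,((115,357),(412,357),(263,207),(263,505))),):
    P=np.array([onz(w,*A(*p),z) for p in pts]);print("bearing",P.mean(0).round(4),np.linalg.norm(P[0]-P[1]),np.linalg.norm(P[2]-P[3]))
P=np.array([onz(w,*A(*p),.026) for p in((125,137),(436,180),(100,453),(395,485))]);print("bolts",P.mean(0).round(4))
d=P[[1,3,0,1]]-P[[0,2,2,3]];print(np.degrees(np.arctan2(d[:,1],d[:,0])))
P=np.array([onz(w,*A(*p),.0) for p in((20,300),(508,300),(262,58),(262,550))]);print("foot0",P.mean(0).round(4),np.linalg.norm(P[0]-P[1]),np.linalg.norm(P[2]-P[3]))
for z in(.151,):print("head",onz(w,*A(267,424),z))
for tz in(.160,.163,.167,.174):
    z=tp[2]-tz
    P=np.array([onz(w,*B(*p),z) for p in((117,325),(556,325),(345,133),(337,525))])
    print(tz,"ring tool",totool(P.mean(0),tp,T).round(4),P.mean(0).round(4),np.linalg.norm(P[0]-P[1]).round(4),np.linalg.norm(P[2]-P[3]).round(4))
# bottom far edge
for tz in(.182,.185,.19,.196):
    X=onz(w,*B(345,43),tp[2]-tz);print(tz,"far bottom edge",totool(X,tp,T).round(4))
```

```text
bearing [ 0.4983 -0.0124  0.0955] 0.050117644716216804 0.04984723087608825
bolts [ 0.4991 -0.0127  0.026 ]
[-7.05284946 -5.89589088 84.05776599 84.61440918]
foot0 [ 0.4991 -0.0129  0.    ] 0.11368560086336837 0.11273776407674062
head [ 0.498301   -0.01374982  0.151     ]
0.16 ring tool [ 0.0005 -0.0044  0.16  ] [ 0.4971 -0.0591  0.2074] 0.0381 0.039
0.163 ring tool [ 0.0006 -0.0026  0.163 ] [ 0.4971 -0.0609  0.2044] 0.039 0.0399
0.167 ring tool [ 6.00e-04 -1.00e-04  1.67e-01] [ 0.4972 -0.0633  0.2004] 0.0402 0.0412
0.174 ring tool [0.0006 0.0041 0.174 ] [ 0.4972 -0.0675  0.1934] 0.0423 0.0433
0.182 far bottom edge [ 0.0012 -0.0226  0.182 ]
0.185 far bottom edge [ 0.0012 -0.0214  0.185 ]
0.19 far bottom edge [ 0.0013 -0.0195  0.19  ]
0.196 far bottom edge [ 0.0013 -0.0171  0.196 ]
```

>>> arm_command:
  series:
    - [[1, 0.008, -0.2, 0, 0, 0, 0], [1, 0.008, -0.2, 0, 0, 0, 0], [1, 0.008, -0.2, 0, 0, 0, 0], [1, 0.008, -0.2, 0, 0, 0, 0]]

```text
time_s: 5.45
tool_pos: [0.4988, -0.018, 0.3668]
tool_rot: [3.14, -0.002, 0.001]
contact_force: [0.3, 0.4, -1.3]
gripper_width: 0.0394
```

Run:
```python
from h import *
look('w5'); crop('w5',240,160,160,140,5,'w5c')
cv2.imwrite('pics/t5.png',snapshot('top'));cv2.imwrite('pics/s5.png',snapshot('scene'))
```

```text
5.45 [0.49882472341076206, -0.017993570464335584, 0.36683828662238244] [ 3.13967122e+00 -2.28894133e-03  5.70926304e-04] [ 0.27370407  0.40925827 -1.31885879]
```

View pics/w5c.png

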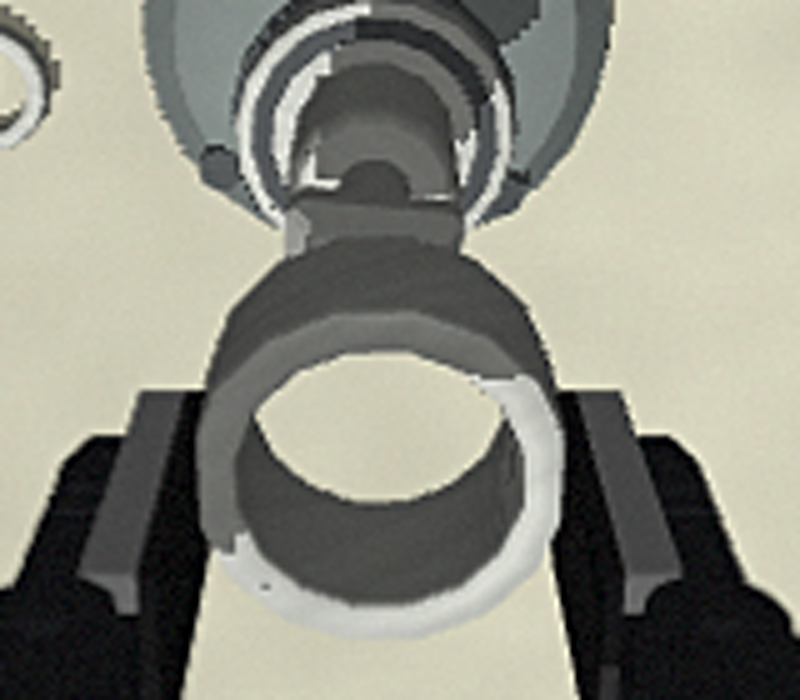

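>>> arm_command:
  series:
    - [[1, 0, 0, 0, 0, 0, 0], [1, 0, 0, 0, 0, 0, 0]]

```text
time_s: 5.8
tool_pos: [0.4986, -0.0161, 0.3667]
tool_rot: [3.141, 0.002, 0.0]
contact_force: [-0.3, 0.7, -1.5]
gripper_width: 0.0392
```

>>> arm_command:
  series:
    - [[1, -0.002, -0.01, 0, 0, 0, 0], [1, -0.002, -0.01, 0, 0, 0, 0], [1, -0.002, -0.01, 0, 0, 0, 0]]

```text
time_s: 6.1
tool_pos: [0.4981, -0.0127, 0.3667]
tool_rot: [-3.141, -0.005, -0.0]
contact_force: [-0.3, -0.2, -0.6]
gripper_width: 0.0392
```

Run:
```python
from h import *
print(sense()['q'])
look('w6'); crop('w6',240,160,160,140,5,'w6c')
im=snapshot('top'); cv2.imwrite('pics/t6c.png',cv2.resize(im[180:300,280:400],None,fx=5,fy=5,interpolation=cv2.INTER_CUBIC))
im=snapshot('scene'); cv2.imwrite('pics/s6c.png',cv2.resize(im[80:230,260:380],None,fx=4,fy=4,interpolation=cv2.INTER_CUBIC))
```

```text
[-0.58899022  0.27032777  0.71613512  1.73220785 -0.18865404  1.20923041
  0.17946998]
6.1 [0.4980667860747636, -0.012739197408556963, 0.3667176469770833] [-3.14149082e+00 -4.97359527e-03 -8.91493195e-05] [-0.33345373 -0.18297551 -0.58050968]
```

View pics/s6c.png

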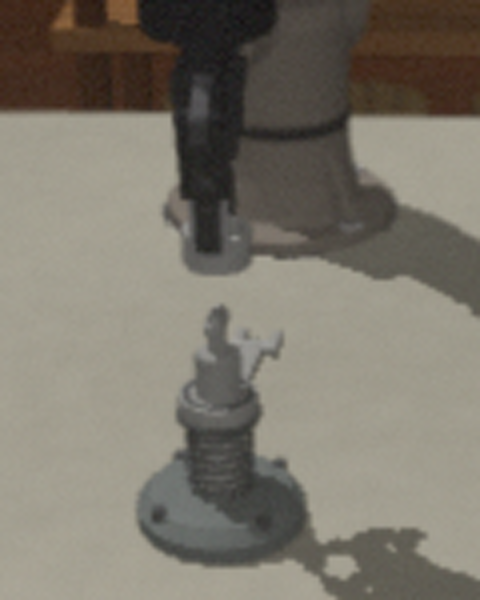

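>>> arm_command:
  series:
    - [[1, 0, 0, 0.06, 0, 0, 0], [1, 0, 0, 0.1, 0, 0, 0], [1, 0, 0, 0.13, 0, 0, 0], [1, 0, 0, 0.15, 0, 0, 0]]

```text
time_s: 6.65
tool_pos: [0.4978, -0.0129, 0.3284]
tool_rot: [3.141, 0.004, -0.002]
contact_force: [-0.5, -0.3, -1.3]
gripper_width: 0.0393
```

>>> arm_command:
  series:
    - [[1, 0, 0, 0.02, 0, 0, 0], [1, 0, 0, 0.04, 0, 0, 0], [1, 0, 0, 0.05, 0, 0, 0], [1, 0, 0, 0.05, 0, 0, 0]]

```text
time_s: 7.05
tool_pos: [0.498, -0.013, 0.3164]
tool_rot: [3.142, 0.004, -0.001]
contact_force: [0.0, -0.0, -0.9]
gripper_width: 0.0394
```

>>> arm_command:
  series:
    - [[1, 0, 0, 0.015, 0, 0, 0], [1, 0, 0, 0.03, 0, 0, 0], [1, 0, 0, 0.036, 0, 0, 0], [1, 0, 0, 0.036, 0, 0, 0]]

```text
time_s: 7.45
tool_pos: [0.4979, -0.0129, 0.3074]
tool_rot: [3.142, 0.004, -0.001]
contact_force: [0.1, 0.2, -1.4]
gripper_width: 0.0391
```

Run:
```python
from h import *
look('w7'); crop('w7',240,160,160,140,5,'w7c')
```

```text
7.45 [0.49792515461008324, -0.012932663800846463, 0.30738463971530594] [ 3.14158910e+00  4.20163443e-03 -1.00138272e-03] [ 0.07696855  0.20187601 -1.35412676]
```

View pics/w7c.png

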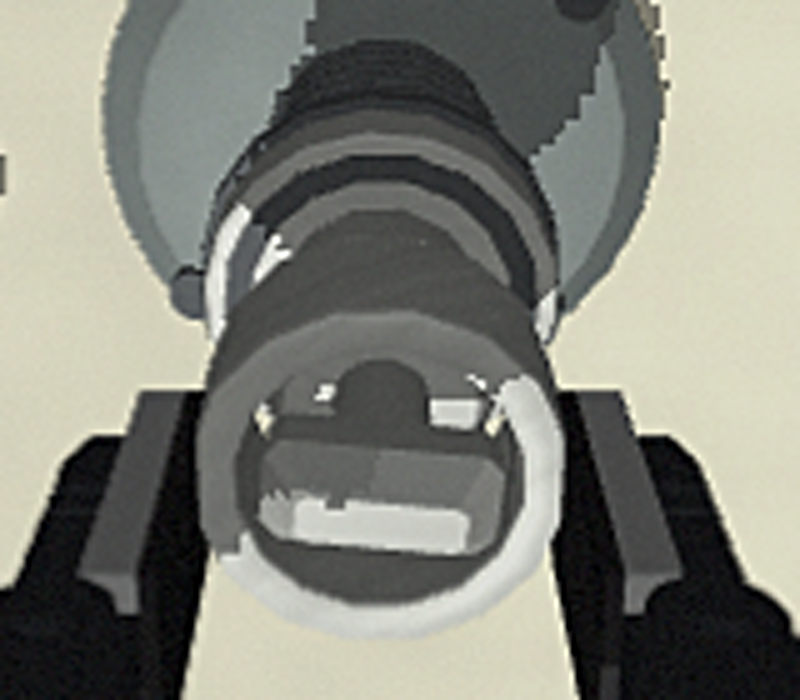

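>>> arm_command:
  series:
    - [[1, 0, 0, 0.01, 0, 0, 0], [1, 0, 0, 0.02, 0, 0, 0], [1, 0, 0, 0.02, 0, 0, 0]]

```text
time_s: 7.8
tool_pos: [0.498, -0.0132, 0.3024]
tool_rot: [3.141, 0.004, -0.0]
contact_force: [0.3, -0.3, -0.6]
gripper_width: 0.0393
```

>>> arm_command:
  series:
    - [[1, 0, 0, 0.012, 0, 0, 0], [1, 0, 0, 0.024, 0, 0, 0], [1, 0, 0, 0.032, 0, 0, 0], [1, 0, 0, 0.032, 0, 0, 0]]

```text
time_s: 8.2
tool_pos: [0.498, -0.0133, 0.2943]
tool_rot: [3.141, 0.004, -0.001]
contact_force: [0.2, -1.3, -1.1]
gripper_width: 0.0397
```

>>> arm_command:
  series:
    - [[1, 0, 0, 0.012, 0, 0, 0], [1, 0, 0, 0.024, 0, 0, 0], [1, 0, 0, 0.032, 0, 0, 0], [1, 0, 0, 0.032, 0, 0, 0]]

```text
time_s: 8.6
tool_pos: [0.4981, -0.0133, 0.2864]
tool_rot: [3.141, 0.004, -0.0]
contact_force: [0.6, -3.2, -0.8]
gripper_width: 0.0386
```

>>> arm_command:
  series:
    - [[1, 0, 0.003, 0.012, 0, 0, 0], [1, 0, 0.003, 0.02, 0, 0, 0], [1, 0, 0.003, 0.024, 0, 0, 0], [1, 0, 0.003, 0.024, 0, 0, 0]]

```text
time_s: 9.0
tool_pos: [0.498, -0.0135, 0.2804]
tool_rot: [-3.141, -0.004, 0.001]
contact_force: [0.0, -1.3, -0.9]
gripper_width: 0.0389
```

>>> arm_command:
  series:
    - [[1, 0, 0.002, 0.008, 0, 0, 0], [1, 0, 0.002, 0.012, 0, 0, 0], [1, 0, 0.002, 0.012, 0, 0, 0]]

```text
time_s: 9.3
tool_pos: [0.4981, -0.0139, 0.278]
tool_rot: [-3.141, -0.005, 0.0]
contact_force: [-1.2, 0.7, 2.2]
gripper_width: 0.0391
```

>>> arm_command:
  series:
    - [[0, 0, 0, 0, 0, 0, 0], [0, 0, 0, 0, 0, 0, 0], [0, 0, 0, 0, 0, 0, 0], [0, 0, 0, -0.1, 0, 0, 0], [0, 0, 0, -0.28, 0, 0, 0], [0, 0, 0, -0.4, 0, 0, 0], [0, 0, 0, -0.4, 0, 0, 0]]

```text
time_s: 10.0
tool_pos: [0.4998, -0.015, 0.3823]
tool_rot: [-3.141, -0.004, -0.016]
contact_force: [0.7, -0.1, 0.1]
gripper_width: 0.0851
```

Run:
```python
from h import *
look('w8'); crop('w8',240,130,160,140,5,'w8c')
```

```text
10.0 [0.499844632346558, -0.015027351302799842, 0.38227575017875187] [-3.14081975 -0.00371671 -0.01595914] [ 0.68656656 -0.14811181  0.09620879]
```

View pics/w8c.png

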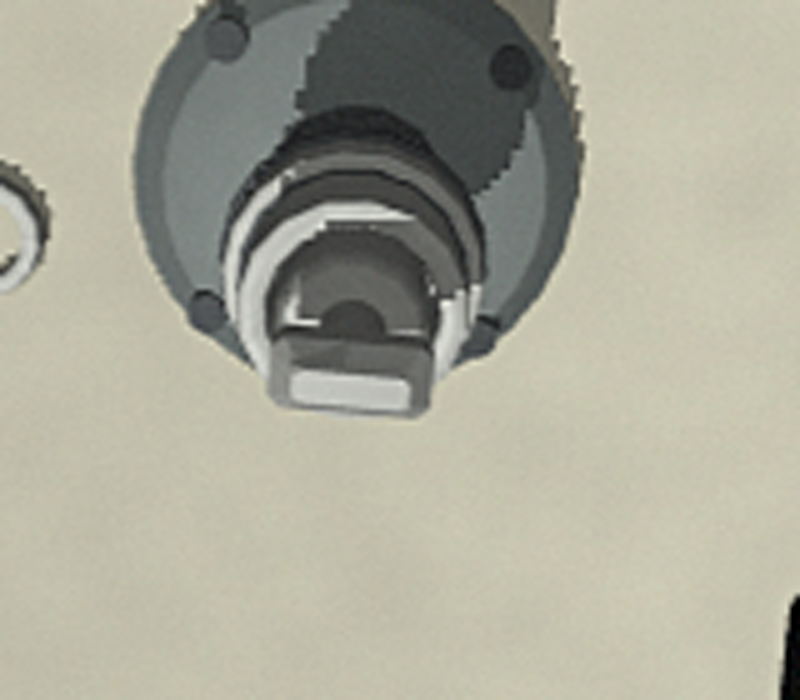

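>>> arm_command:
  series:
    - [[0, 0.34, -0.92, 0, 0, 0, 0], [0, 0.34, -0.92, 0, 0, 0, 0], [0, 0.34, -0.92, 0.1, 0, 0, 0], [0, 0.34, -0.92, 0.25, 0, 0, 0], [0, 0.34, -0.92, 0.4, 0, 0, 0], [0, 0.34, -0.92, 0.4, 0, 0, 0], [0, 0.34, -0.92, 0.4, 0, 0, 0], [0, 0.34, -0.92, 0.4, 0, 0, 0]]

```text
time_s: 10.85
tool_pos: [0.5819, 0.2154, 0.276]
tool_rot: [3.139, 0.004, -0.005]
contact_force: [0.9, -1.3, 0.1]
gripper_width: 0.0852
```

Run:
```python
from h import *
look('w9')
im,w,tp,T=load('w9');hsv=cv2.cvtColor(im,cv2.COLOR_BGR2HSV)
m=((hsv[...,1]<18)&(hsv[...,2]>120)).astype(np.uint8); m[250:]=0
n,l,st,ce=cv2.connectedComponentsWithStats(m)
for i in range(1,n):
    if st[i,4]>200:
        c,_=cv2.findContours((l==i).astype(np.uint8),cv2.RETR_EXTERNAL,cv2.CHAIN_APPROX_NONE)
        h=cv2.convexHull(max(c,key=cv2.contourArea))
        if len(h)<5: continue
        e=cv2.fitEllipse(h);X=onz(w,*e[0],.008)
        P=np.array([onz(w,*p,.008)[:2] for p in h[:,0]])*1000
        print(st[i],e[0],X.round(4),cv2.minEnclosingCircle(P.astype(np.float32)),'tool',totool(X,tp,T).round(4))
```

```text
10.85 [0.5819069064311349, 0.21539442398835168, 0.2760416465806177] [ 3.13883151  0.00431553 -0.00498788] [ 0.92524149 -1.25832478  0.08214397]
[ 132  147   73   70 1907] (167.6694793701172, 181.54747009277344) [0.4509 0.2267 0.008 ] ((450.6748046875, 225.29046630859375), 32.612403869628906) tool [-0.1301 -0.0124  0.2684]
[ 294  164   60   56 1678] (323.7440185546875, 191.30160522460938) [0.5887 0.2181 0.008 ] ((588.7388916015625, 217.02976989746094), 26.419795989990234) tool [ 0.0077 -0.0034  0.268 ]
```

View pics/w9.png

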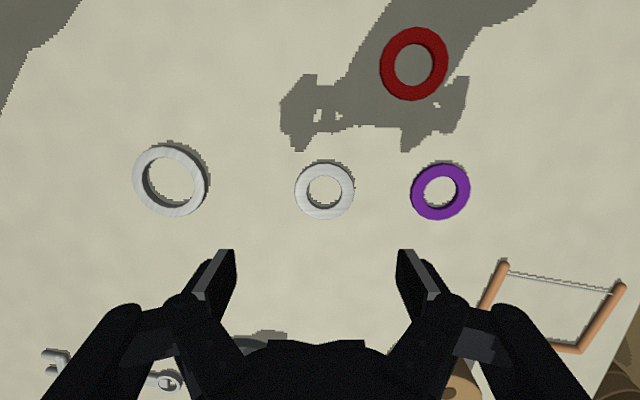

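>>> arm_command:
  series:
    - [[0, 0.03, -0.013, 0.15, 0, 0, 0], [0, 0.03, -0.013, 0.3, 0, 0, 0], [0, 0.03, -0.013, 0.4, 0, 0, 0], [0, 0.03, -0.013, 0.428, 0, 0, 0], [0, 0.03, -0.013, 0.428, 0, 0, 0], [0.2, 0.03, -0.013, 0.428, 0, 0, 0]]

```text
time_s: 11.5
tool_pos: [0.5913, 0.2185, 0.1734]
tool_rot: [-3.14, -0.002, -0.007]
contact_force: [1.0, -0.8, 0.1]
gripper_width: 0.0732
```

Run:
```python
from h import *
look('w10')
```

```text
11.5 [0.5913375367817412, 0.21850948198968884, 0.17338559022191052] [-3.14046575e+00 -2.12342571e-03 -6.93826624e-03] [ 0.95803796 -0.75867318  0.14374623]
```

View pics/w10.png

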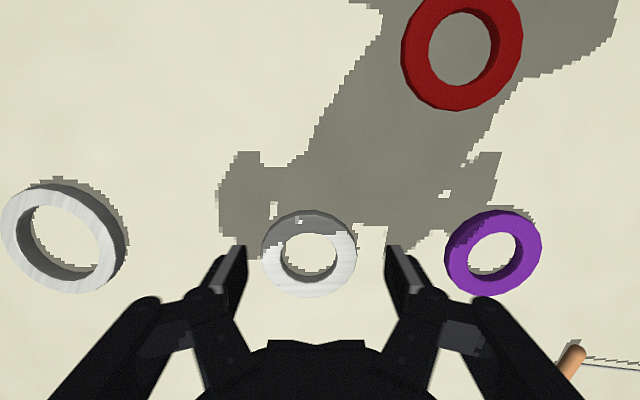

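>>> arm_command:
  series:
    - [[0.2, -0.006, 0.004, 0, 0, 0, 0], [1, -0.006, 0.004, 0, 0, 0, 0], [1, -0.006, 0.004, 0, 0, 0, 0], [1, -0.006, 0.004, 0, 0, 0, 0], [1, -0.006, 0.004, 0, 0, 0, 0]]

```text
time_s: 12.05
tool_pos: [0.5891, 0.2183, 0.1725]
tool_rot: [-3.141, -0.004, -0.003]
contact_force: [-0.6, -0.8, 6.9]
gripper_width: 0.0505
```

>>> arm_command:
  series:
    - [[1, 0, 0, -0.2, 0, 0, 0], [1, 0, 0, -0.4, 0, 0, 0], [1, -0.1, 0.2, -0.6, 0, 0, 0], [1, -0.2, 0.4, -0.74, 0, 0, 0], [1, -0.3, 0.6, -0.74, 0, 0, 0], [1, -0.36, 0.8, -0.74, 0, 0, 0], [1, -0.36, 1, -0.74, 0, 0, 0], [1, -0.36, 1, -0.74, 0, 0, 0]]

```text
time_s: 12.85
tool_pos: [0.4978, -0.0349, 0.3565]
tool_rot: [-3.141, -0.002, -0.002]
contact_force: [1.1, 0.5, -1.2]
gripper_width: 0.0505
```

>>> arm_command:
  series:
    - [[1, 0, 0.12, 0, 0, 0, 0], [1, 0, 0.12, 0, 0, 0, 0], [1, 0, 0.12, 0, 0, 0, 0], [1, 0, 0.12, 0, 0, 0, 0]]

```text
time_s: 13.25
tool_pos: [0.4994, -0.0604, 0.3555]
tool_rot: [-3.14, -0.008, 0.001]
contact_force: [-0.7, 0.5, -0.1]
gripper_width: 0.0504
```

Run:
```python
from h import *
look('w11'); crop('w11',230,200,170,100,4,'w11b');crop('w11',250,50,160,140,4,'w11a')
```

```text
13.25 [0.49935683900184863, -0.06044033285406897, 0.3554865290374436] [-3.14037649e+00 -7.67447120e-03  5.45675745e-04] [-0.67774809  0.47019057 -0.08623483]
```

View pics/w11.png

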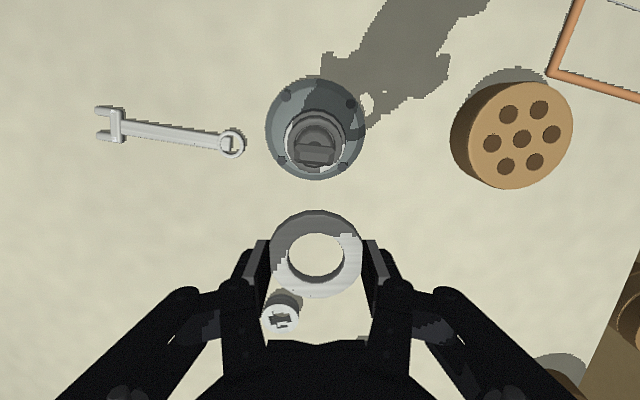

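View pics/w11b.png

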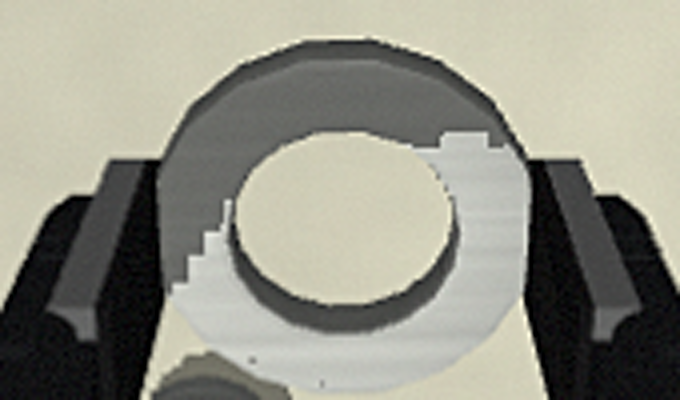

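Run:
```python
from h import *
im,w,tp,T=load('w11')
B=lambda x,y:(230+(x+.5)/4-.5,200+(y+.5)/4-.5)
for tz in(.1645,.168):
    z=tp[2]-tz
    P=np.array([onz(w,*B(*p),z) for p in((158,225),(530,225),(344,58),(344,392))])
    Q=np.array([onz(w,*B(*p),z) for p in((233,228),(459,228),(346,130),(346,333))])
    print(tz,totool((P[2]+P[3])/2,tp,T).round(4),np.linalg.norm(P[0]-P[1]),np.linalg.norm(P[2]-P[3]),totool(Q.mean(0),tp,T).round(4),np.linalg.norm(Q[0]-Q[1]),np.linalg.norm(Q[2]-Q[3]))
```

```text
0.1645 [0.0003 0.0005 0.1645] 0.050303929528161755 0.05193127879339776 [ 0.0006 -0.      0.1645] 0.03057178080324496 0.03162272436599444
0.168 [0.0003 0.0026 0.168 ] 0.051623713068038014 0.053293757780608575 [0.0006 0.0021 0.168 ] 0.03137386790592825 0.032452384225487546
```

View pics/w11a.png

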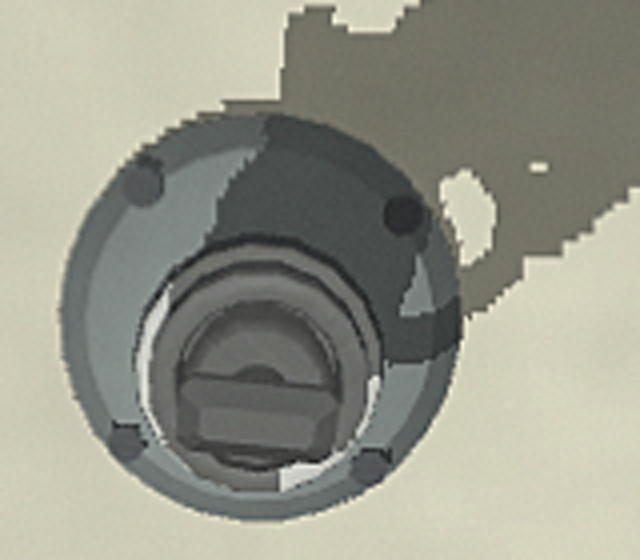

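>>> arm_command:
  series:
    - [[1, -0.002, -0.19, 0, 0, 0, 0], [1, -0.002, -0.19, 0, 0, 0, 0], [1, -0.002, -0.19, 0, 0, 0, 0], [1, -0.002, -0.19, 0, 0, 0, 0], [1, -0.002, -0.19, 0, 0, 0, 0], [1, -0.002, -0.19, 0, 0, 0, 0]]

```text
time_s: 13.9
tool_pos: [0.4985, -0.0152, 0.3558]
tool_rot: [3.141, 0.002, 0.0]
contact_force: [-0.5, 0.1, -0.4]
gripper_width: 0.0503
```

>>> arm_command:
  series:
    - [[1, -0.002, -0.012, 0, 0, 0, 0], [1, -0.002, -0.012, 0, 0, 0, 0], [1, -0.002, -0.012, 0.03, 0, 0, 0], [1, -0.002, -0.012, 0.05, 0, 0, 0], [1, -0.002, -0.012, 0.05, 0, 0, 0]]

```text
time_s: 14.4
tool_pos: [0.4975, -0.0114, 0.342]
tool_rot: [3.141, 0.004, -0.004]
contact_force: [0.4, 0.2, -0.7]
gripper_width: 0.0503
```

Run:
```python
from h import *
look('w12'); crop('w12',240,180,160,120,5,'w12c')
```

```text
14.4 [0.49752038873423365, -0.011427221091478512, 0.34197777471435326] [ 3.14140812  0.00379026 -0.00391178] [ 0.40737761  0.16930899 -0.69948462]
```

View pics/w12c.png

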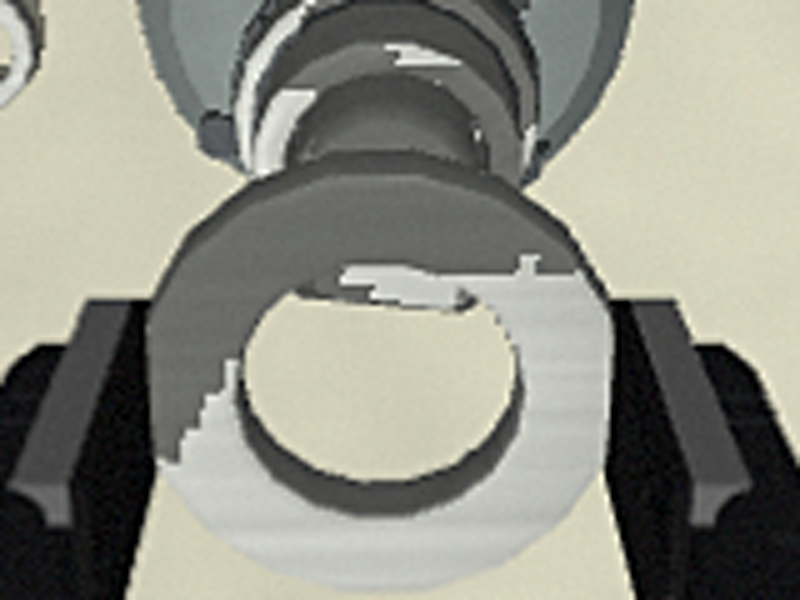

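>>> arm_command:
  series:
    - [[1, 0.001, 0, 0.03, 0, 0, 0], [1, 0.001, 0, 0.06, 0, 0, 0], [1, 0.001, 0, 0.08, 0, 0, 0], [1, 0.001, 0, 0.09, 0, 0, 0]]

```text
time_s: 14.85
tool_pos: [0.498, -0.0114, 0.3198]
tool_rot: [3.141, 0.004, -0.002]
contact_force: [-0.4, 1.0, -1.2]
gripper_width: 0.0503
```

>>> arm_command:
  series:
    - [[1, 0, 0, 0.02, 0, 0, 0], [1, 0, 0, 0.03, 0, 0, 0], [1, 0, 0, 0.04, 0, 0, 0], [1, 0, 0, 0.04, 0, 0, 0]]

```text
time_s: 15.25
tool_pos: [0.4982, -0.0115, 0.3104]
tool_rot: [3.142, 0.004, -0.001]
contact_force: [-0.5, -0.9, 0.1]
gripper_width: 0.0504
```

Run:
```python
from h import *
look('w13'); crop('w13',240,180,160,120,5,'w13c')
```

```text
15.25 [0.49820003149909103, -0.01147253420103819, 0.31040198824101] [ 3.14157795e+00  4.04313117e-03 -8.54304193e-04] [-0.527014   -0.92843862  0.12377918]
```

View pics/w13c.png

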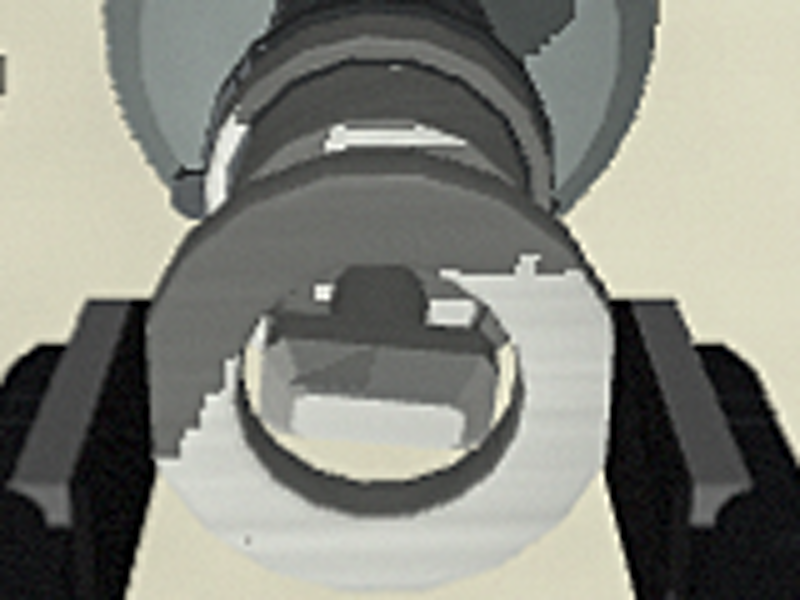

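>>> arm_command:
  series:
    - [[1, 0, 0.001, 0.015, 0, 0, 0], [1, 0, 0.001, 0.03, 0, 0, 0], [1, 0, 0.001, 0.04, 0, 0, 0], [1, 0, 0.001, 0.04, 0, 0, 0]]

```text
time_s: 15.7
tool_pos: [0.4981, -0.0117, 0.3002]
tool_rot: [3.142, 0.004, -0.002]
contact_force: [0.4, 0.6, -0.9]
gripper_width: 0.0506
```

>>> arm_command:
  series:
    - [[1, 0, 0, 0.008, 0, 0, 0], [1, 0, 0, 0.016, 0, 0, 0], [1, 0, 0, 0.02, 0, 0, 0], [1, 0, 0, 0.02, 0, 0, 0]]

```text
time_s: 16.1
tool_pos: [0.4982, -0.0117, 0.2955]
tool_rot: [3.142, 0.004, -0.001]
contact_force: [0.4, 0.3, -1.2]
gripper_width: 0.0503
```

>>> arm_command:
  series:
    - [[1, 0, 0, 0.006, 0, 0, 0], [1, 0, 0, 0.012, 0, 0, 0], [1, 0, 0, 0.016, 0, 0, 0], [1, 0, 0, 0.016, 0, 0, 0]]

```text
time_s: 16.5
tool_pos: [0.4982, -0.0117, 0.2915]
tool_rot: [-3.142, -0.004, 0.0]
contact_force: [-0.5, 0.2, -0.7]
gripper_width: 0.0502
```

Run:
```python
from h import *
look('w14'); crop('w14',240,180,160,120,5,'w14c')
```

```text
16.5 [0.4982420404057942, -0.011719406057714665, 0.2915291206878003] [-3.14158843e+00 -4.09900135e-03  4.89689340e-04] [-0.52724742  0.21920257 -0.66219587]
```

View pics/w14c.png

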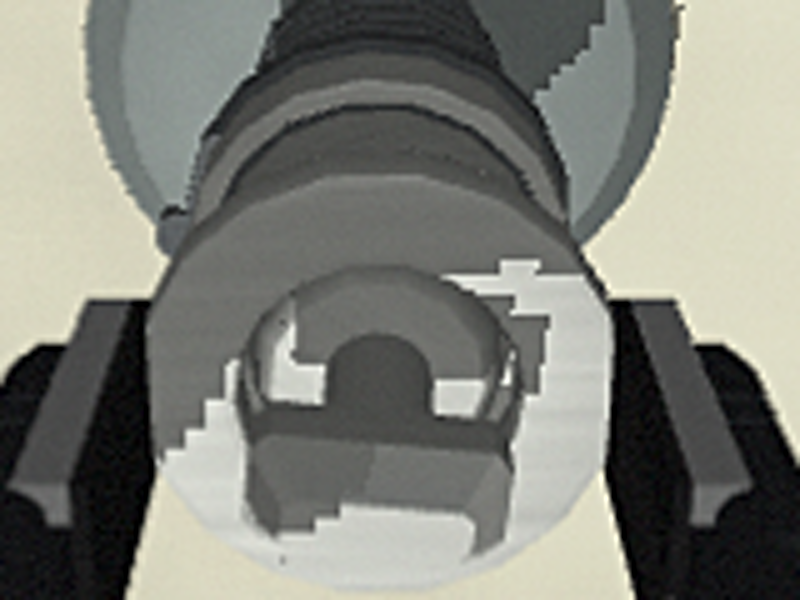

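>>> arm_command:
  series:
    - [[1, 0, 0, 0.006, 0, 0, 0], [1, 0, 0, 0.012, 0, 0, 0], [1, 0, 0, 0.012, 0, 0, 0]]

```text
time_s: 16.85
tool_pos: [0.4982, -0.0117, 0.2884]
tool_rot: [-3.142, -0.004, 0.001]
contact_force: [-0.3, 0.5, -0.5]
gripper_width: 0.0504
```

>>> arm_command:
  series:
    - [[1, 0, 0, 0.006, 0, 0, 0], [1, 0, 0, 0.01, 0, 0, 0], [1, 0, 0, 0.01, 0, 0, 0]]

```text
time_s: 17.15
tool_pos: [0.4984, -0.0118, 0.2867]
tool_rot: [-3.141, -0.004, -0.001]
contact_force: [-1.4, 0.4, 3.6]
gripper_width: 0.0501
```

>>> arm_command:
  series:
    - [[0, 0, 0, 0, 0, 0, 0], [0, 0, 0, 0, 0, 0, 0], [0, 0, 0, 0, 0, 0, 0], [0, 0, 0, -0.1, 0, 0, 0], [0, 0, 0, -0.28, 0, 0, 0], [0, 0, 0, -0.36, 0, 0, 0], [0, 0, 0, -0.36, 0, 0, 0], [0, 0, 0, -0.36, 0, 0, 0]]

```text
time_s: 17.95
tool_pos: [0.4982, -0.0117, 0.376]
tool_rot: [-3.141, -0.004, -0.0]
contact_force: [0.2, -0.2, 0.1]
gripper_width: 0.0852
```

Run:
```python
from h import *
look('w15'); crop('w15',240,130,160,140,5,'w15c')
```

```text
17.95 [0.49821742274979675, -0.01166495787768522, 0.37602798764117407] [-3.14124410e+00 -4.31049470e-03 -2.16723667e-04] [ 0.18384918 -0.16998016  0.10891442]
```

View pics/w15c.png

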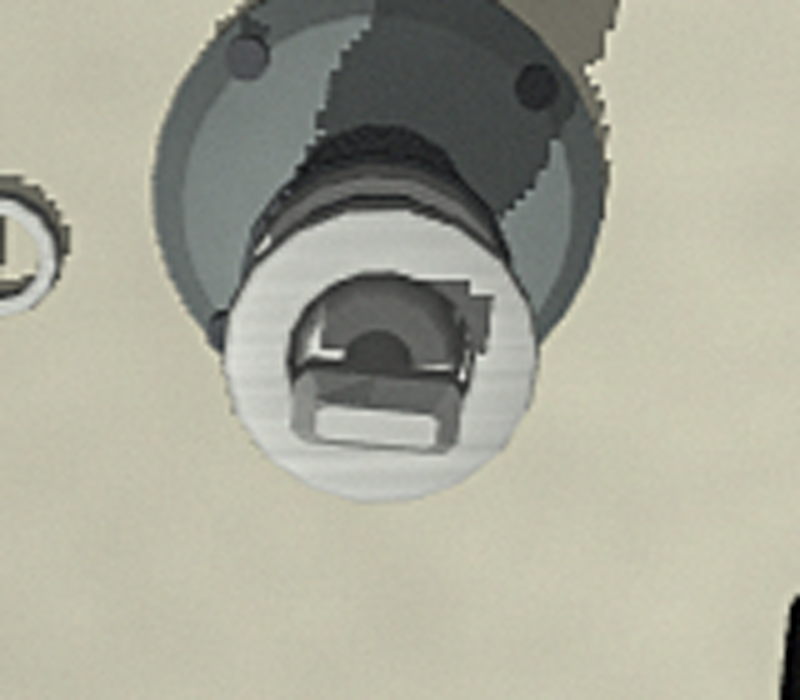

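>>> arm_command:
  series:
    - [[0, -0.18, 0.98, 0, 0, 0, 0], [0, -0.18, 0.98, 0, 0, 0, 0], [0, -0.18, 0.98, 0.1, 0, 0, 0], [0, -0.18, 0.98, 0.25, 0, 0, 0], [0, -0.18, 0.98, 0.38, 0, 0, 0], [0, -0.18, 0.98, 0.38, 0, 0, 0], [0, -0.18, 0.98, 0.38, 0, 0, 0], [0, -0.18, 0.98, 0.38, 0, 0, 0]]

```text
time_s: 18.8
tool_pos: [0.4533, -0.2566, 0.2796]
tool_rot: [-3.14, -0.002, 0.006]
contact_force: [1.1, 0.6, -0.6]
gripper_width: 0.0855
```

Run:
```python
from h import *
look('w16'); crop('w16',270,130,120,110,6,'w16c')
im,w,tp,T=load('w16');hsv=cv2.cvtColor(im,cv2.COLOR_BGR2HSV)
m=((hsv[...,1]<18)&(hsv[...,2]>120)).astype(np.uint8); m[260:]=0
n,l,st,ce=cv2.connectedComponentsWithStats(m)
for i in range(1,n):
    if st[i,4]>200:
        c,_=cv2.findContours((l==i).astype(np.uint8),cv2.RETR_EXTERNAL,cv2.CHAIN_APPROX_NONE)
        h=cv2.convexHull(max(c,key=cv2.contourArea))
        if len(h)<5: continue
        e=cv2.fitEllipse(h);X=onz(w,*e[0],.022)
        P=np.array([onz(w,*p,.022)[:2] for p in h[:,0]])*1000
        print(st[i],e[0],X.round(4),cv2.minEnclosingCircle(P.astype(np.float32)),'tool',totool(X,tp,T).round(4))
```

```text
18.8 [0.45328677626170516, -0.256585006293733, 0.2796319697682579] [-3.13994424e+00 -1.63618490e-03  5.52527192e-03] [ 1.06047799  0.64943761 -0.61226152]
[ 287  175   58   54 1914] (315.14361572265625, 201.42800903320312) [ 0.4525 -0.2585  0.022 ] ((452.52923583984375, -259.3161315917969), 25.144926071166992) tool [1.000e-04 2.300e-03 2.576e-01]
```

View pics/w16c.png

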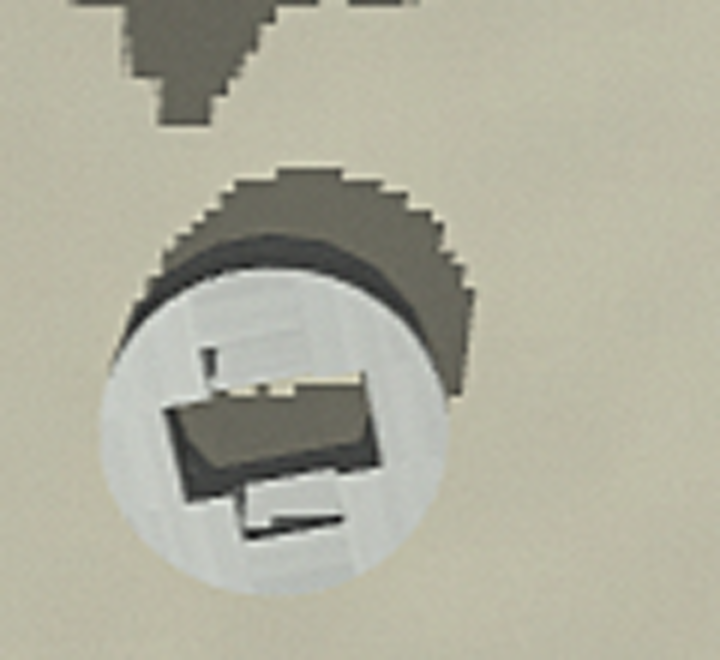

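>>> arm_command:
  series:
    - [[0, -0.003, 0.008, 0.15, 0, 0, 0], [0, -0.003, 0.008, 0.3, 0, 0, 0], [0, -0.003, 0.008, 0.39, 0, 0, 0], [0, -0.003, 0.008, 0.39, 0, 0, 0], [0, -0.003, 0.008, 0.39, 0, 0, 0], [0.2, -0.003, 0.008, 0.39, 0, 0, 0]]

```text
time_s: 19.45
tool_pos: [0.4546, -0.2589, 0.1858]
tool_rot: [3.14, 0.006, 0.006]
contact_force: [-0.7, -0.9, 0.6]
gripper_width: 0.0729
```

Run:
```python
from h import *
im,w,tp,T=load('w16')
A=lambda x,y:(270+(x+.5)/6-.5,130+(y+.5)/6-.5)
P=[onz(w,*A(*p),.022) for p in((165,408),(187,500),(380,465),(362,375))]
a=lambda u:np.degrees(np.arctan2(u[1],u[0])).round(1)
print(a(P[2]-P[1]),a(P[3]-P[0]),a(P[0]-P[1])-90,a(P[3]-P[2])-90,np.linalg.norm(P[2]-P[1]),np.linalg.norm(P[0]-P[1]),np.mean(P,0))
im,w,tp,T=load('w15')
A=lambda x,y:(240+(x+.5)/5-.5,130+(y+.5)/5-.5)
for p,q in(((318,438),(436,448)),((320,405),(436,415)),((305,368),(462,380)),((296,442),(455,452))):
  u=onz(w,*A(*q),.149)-onz(w,*A(*p),.149);print(a(u),np.linalg.norm(u))
P=[onz(w,*A(*p),.026) for p in((248,53),(537,86))];print(a(P[1]-P[0]))
```

```text
11.2 10.2 11.599999999999994 11.700000000000003 0.028326032238449372 0.014407566206515987 [ 0.45245276 -0.25943265  0.022     ]
-5.1 0.017903744920542673
-5.2 0.017456223761547672
-4.5 0.023396667922919768
-3.8 0.024103782007026075
-6.3
```

>>> arm_command:
  series:
    - [[0.2, -0.006, 0.002, 0.014, 0, 0, 0], [0.2, -0.006, 0.002, 0.014, 0, 0, 0], [1, -0.006, 0.002, 0.014, 0, 0, 0], [1, -0.006, 0.002, 0.014, 0, 0, 0], [1, -0.006, 0.002, 0.014, 0, 0, 0], [1, -0.006, 0.002, 0.014, 0, 0, 0], [1, -0.006, 0.002, 0.014, 0, 0, 0]]

```text
time_s: 20.15
tool_pos: [0.4518, -0.2596, 0.1811]
tool_rot: [-3.141, -0.004, -0.001]
contact_force: [-1.8, 1.1, 5.8]
gripper_width: 0.0477
```

>>> arm_command:
  series:
    - [[1, 0, 0, -0.2, 0, 0, 0], [1, 0, 0, -0.4, 0, 0, 0], [1, 0.06, -0.2, -0.6, 0, 0, 0.02], [1, 0.124, -0.4, -0.76, 0, 0, 0.0465], [1, 0.124, -0.6, -0.76, 0, 0, 0.0465], [1, 0.124, -0.78, -0.76, 0, 0, 0.0465], [1, 0.124, -0.78, -0.76, 0, 0, 0.0465], [1, 0.124, -0.78, -0.76, 0, 0, 0.0465], [1, 0.124, -0.78, -0.76, 0, 0, 0.0465], [1, 0.124, -0.78, -0.76, 0, 0, 0.0465]]

```text
time_s: 21.15
tool_pos: [0.4817, -0.0657, 0.37]
tool_rot: [3.107, -0.457, -0.001]
contact_force: [0.0, -0.8, -2.2]
gripper_width: 0.0475
```

Run:
```python
from h import *
look('w17'); crop('w17',240,60,160,240,4,'w17c');crop('w17',250,200,130,100,6,'w17b')
```

```text
21.15 [0.4817073428136028, -0.0657168183340638, 0.3699776554782128] [ 3.10722875e+00 -4.56907434e-01 -8.53724728e-04] [ 0.03533343 -0.79725529 -2.24753592]
```

View pics/w17c.png

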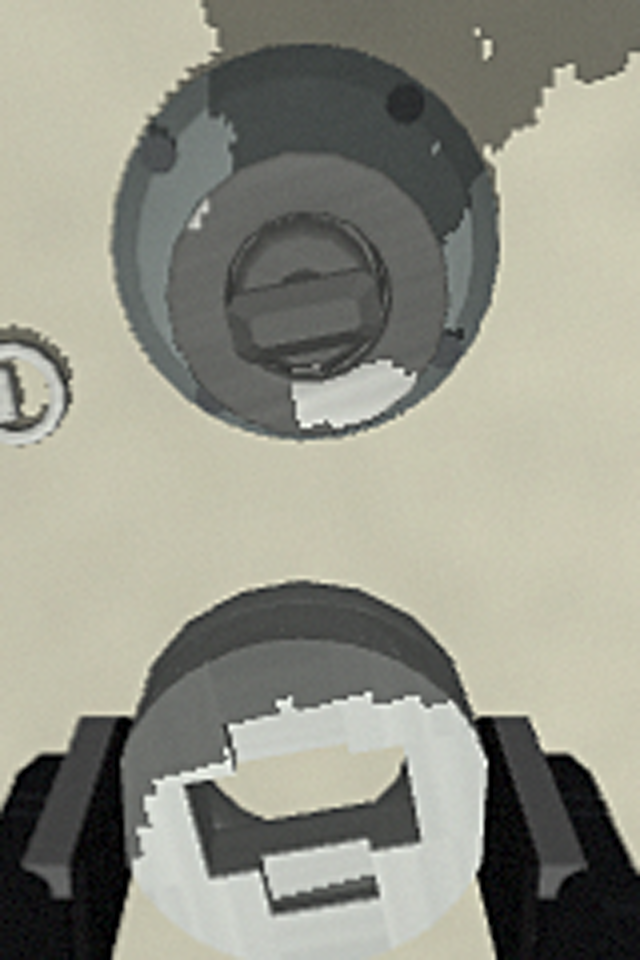

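View pics/w17b.png

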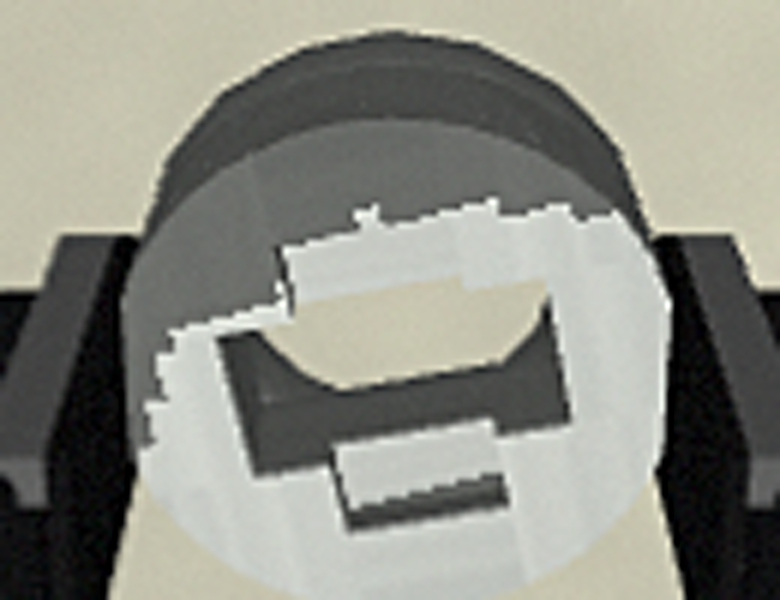

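Run:
```python
from h import *
im,w,tp,T=load('w17')
A=lambda x,y:(240+(x+.5)/4-.5,60+(y+.5)/4-.5)
B=lambda x,y:(250+(x+.5)/6-.5,200+(y+.5)/6-.5)
a=lambda u:np.degrees(np.arctan2(u[1],u[0])).round(1)
print("tool yaw",a(T[:,0]))
for tz in(.159,.162):
  z=tp[2]-tz
  P=[onz(w,*B(*p),z) for p in((218,340),(258,475),(570,422),(546,285))]
  print(a(P[2]-P[1]),a(P[3]-P[0]),a(P[0]-P[1])-90,a(P[3]-P[2])-90,np.linalg.norm(P[2]-P[1]),np.linalg.norm(P[0]-P[1]),totool(np.mean(P,0),tp,T).round(4))
  E=np.array([onz(w,*B(*p),z) for p in((400,117),(400,600))]);print(totool(E.mean(0),tp,T).round(4),np.linalg.norm(E[0]-E[1]))
# washer top at z~.1225-.1255 , outer 54
for z in(.1225,.1255):
  Q=np.array([onz(w,*A(*p),z) for p in((166,290),(448,290),(308,152),(308,434))]);print("washer",Q.mean(0).round(4),np.linalg.norm(Q[0]-Q[1]),np.linalg.norm(Q[2]-Q[3]))
for p,q in(((250,345),(357,334)),((250,313),(350,300)),((228,295),(368,268))):
  u=onz(w,*A(*q),.149)-onz(w,*A(*p),.149);print("head",a(u),np.linalg.norm(u))
P=[onz(w,*A(*p),.026) for p in((160,148),(406,103))];print("bolts",a(P[1]-P[0]))
for z in (.149,.152):print(onz(w,*A(303,323),z))
```

```text
tool yaw -16.7
-5.4 -5.9 -4.200000000000003 -6.299999999999997 0.028168173400033164 0.014158747149403727 [ 7.00e-04 -1.00e-04  1.59e-01]
[ 0.001  -0.0011  0.159 ] 0.048492833533041436
-5.4 -5.9 -4.200000000000003 -6.299999999999997 0.028829837277528858 0.0144913328448377 [0.0007 0.0018 0.162 ]
[0.001  0.0008 0.162 ] 0.04963191897569869
washer [ 0.4992 -0.0121  0.1225] 0.05319243424023269 0.05266040051717554
washer [ 0.4993 -0.0117  0.1255] 0.052454309392114505 0.051929658435359245
head -10.8 0.01803542363620602
head -9.4 0.01675579171672321
head -6.0 0.023527902988680433
bolts -6.9
[ 0.49792127 -0.0133798   0.149     ]
[ 0.49804482 -0.01296477  0.152     ]
```

>>> arm_command:
  series:
    - [[1, 0.002, -0.223, 0, 0, 0, 0], [1, 0.002, -0.223, 0, 0, 0, 0], [1, 0.002, -0.223, 0.03, 0, 0, 0], [1, 0.002, -0.223, 0.06, 0, 0, 0], [1, 0.002, -0.223, 0.06, 0, 0, 0], [1, 0.002, -0.223, 0.06, 0, 0, 0], [1, 0.002, -0.223, 0.06, 0, 0, 0]]

```text
time_s: 21.9
tool_pos: [0.4985, -0.012, 0.3554]
tool_rot: [3.108, -0.456, 0.001]
contact_force: [0.7, -0.5, -2.3]
gripper_width: 0.0473
```

>>> arm_command:
  series:
    - [[1, -0.001, 0.002, 0.04, 0, 0, 0], [1, -0.001, 0.002, 0.07, 0, 0, 0], [1, -0.001, 0.002, 0.1, 0, 0, 0], [1, -0.001, 0.002, 0.1, 0, 0, 0]]

```text
time_s: 22.3
tool_pos: [0.4975, -0.0112, 0.3286]
tool_rot: [3.108, -0.453, -0.005]
contact_force: [-0.5, 0.4, -2.1]
gripper_width: 0.0475
```

Run:
```python
from h import *
look('w18'); crop('w18',250,200,130,100,6,'w18b')
```

```text
22.3 [0.49750794463755854, -0.011155962337134478, 0.32862493454600616] [ 3.10804576 -0.4531025  -0.0049677 ] [-0.49045066  0.41405834 -2.09561739]
```

View pics/w18b.png

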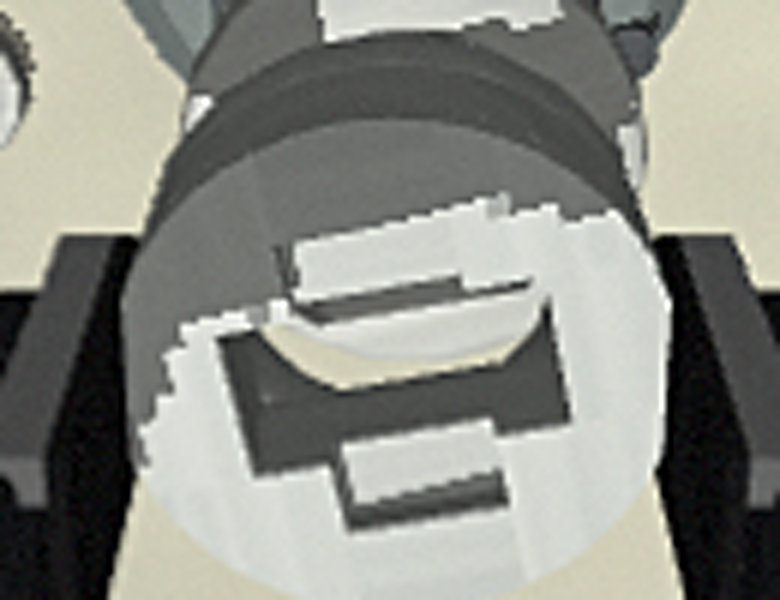

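>>> arm_command:
  series:
    - [[1, 0.003, 0.004, 0.01, 0, 0, 0], [1, 0.003, 0.004, 0.02, 0, 0, 0], [1, 0.003, 0.004, 0.028, 0, 0, 0], [1, 0.003, 0.004, 0.028, 0, 0, 0]]

```text
time_s: 22.75
tool_pos: [0.4985, -0.0126, 0.323]
tool_rot: [3.109, -0.453, -0.001]
contact_force: [-0.7, 0.2, -2.2]
gripper_width: 0.0474
```

Run:
```python
from h import *
look('w19'); crop('w19',250,200,130,100,6,'w19b')
```

```text
22.75 [0.4985423055426869, -0.012552629499035184, 0.3229652193867123] [ 3.10870492e+00 -4.53269914e-01 -7.28401601e-04] [-0.69384648  0.24181875 -2.23227253]
```

View pics/w19b.png

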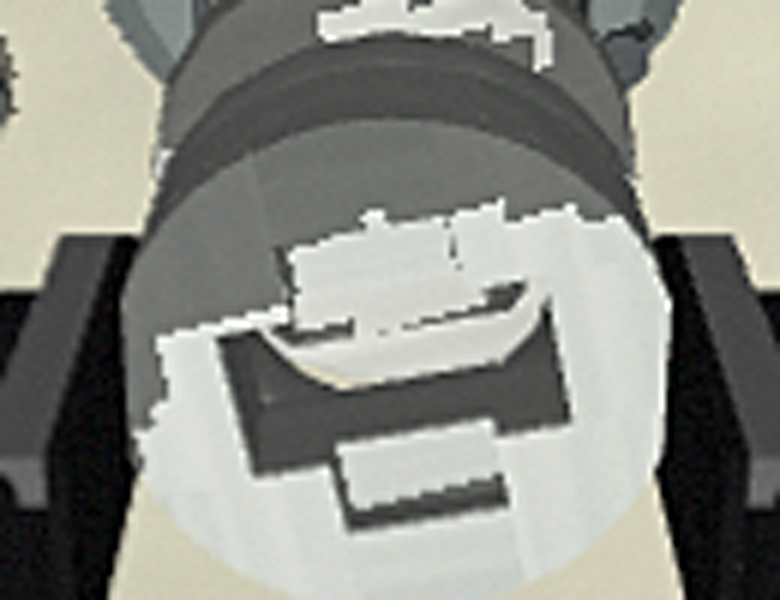

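>>> arm_command:
  series:
    - [[1, 0, 0, 0.008, 0, 0, 0], [1, 0, 0, 0.016, 0, 0, 0], [1, 0, 0, 0.024, 0, 0, 0], [1, 0, 0, 0.024, 0, 0, 0]]

```text
time_s: 23.2
tool_pos: [0.4985, -0.0125, 0.3168]
tool_rot: [3.109, -0.453, -0.001]
contact_force: [0.2, 0.1, -2.0]
gripper_width: 0.0472
```

Run:
```python
from h import *
look('w20'); crop('w20',250,200,130,100,6,'w20b')
```

```text
23.2 [0.49849070552315705, -0.012518686347221317, 0.31682979195625177] [ 3.10856997e+00 -4.53137872e-01 -1.09766480e-03] [ 0.16013206  0.11784725 -2.00809595]
```

View pics/w20b.png

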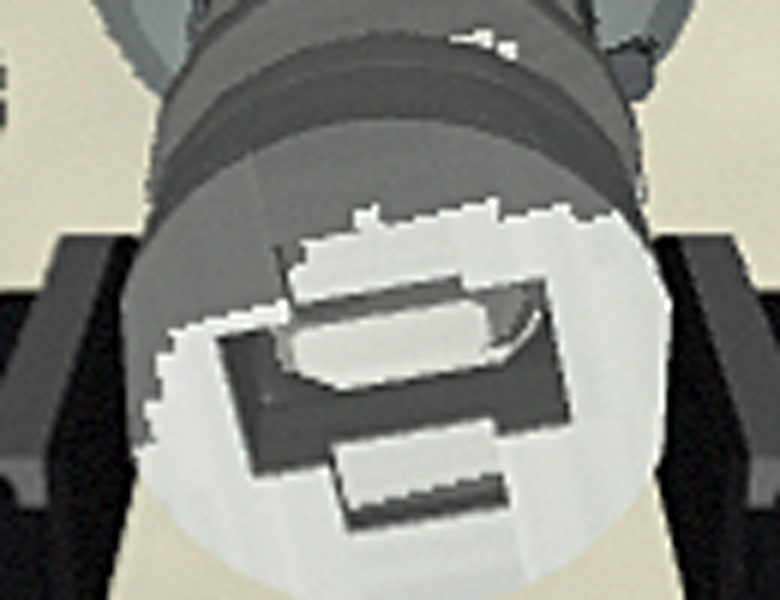

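>>> arm_command:
  series:
    - [[1, 0, 0, 0.008, 0, 0, 0], [1, 0, 0, 0.014, 0, 0, 0], [1, 0, 0, 0.02, 0, 0, 0], [1, 0, 0, 0.02, 0, 0, 0]]

```text
time_s: 23.65
tool_pos: [0.4985, -0.0125, 0.3119]
tool_rot: [3.109, -0.453, -0.001]
contact_force: [-0.7, -0.1, -2.0]
gripper_width: 0.0471
```

Run:
```python
from h import *
look('w21'); crop('w21',250,200,130,100,6,'w21b')
```

```text
23.65 [0.4985129242840406, -0.01254255361379286, 0.3119147170161775] [ 3.10863141e+00 -4.53232421e-01 -9.32405778e-04] [-0.7159831  -0.05939248 -1.97151354]
```

View pics/w21b.png

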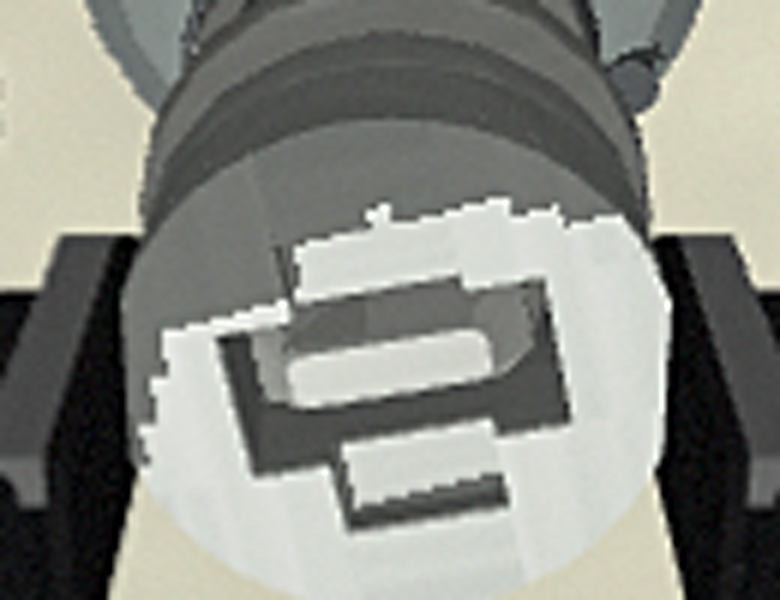

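>>> arm_command:
  series:
    - [[1, 0, 0, 0.008, 0, 0, 0], [1, 0, 0, 0.014, 0, 0, 0], [1, 0, 0, 0.02, 0, 0, 0], [1, 0, 0, 0.02, 0, 0, 0]]

```text
time_s: 24.1
tool_pos: [0.4985, -0.0125, 0.3069]
tool_rot: [3.109, -0.453, -0.001]
contact_force: [0.9, -0.2, -1.6]
gripper_width: 0.047
```

>>> arm_command:
  series:
    - [[1, 0, 0, 0.008, 0, 0, 0], [1, 0, 0, 0.014, 0, 0, 0], [1, 0, 0, 0.014, 0, 0, 0]]

```text
time_s: 24.4
tool_pos: [0.4987, -0.0126, 0.3039]
tool_rot: [-3.109, 0.453, -0.0]
contact_force: [-0.2, 0.2, 1.4]
gripper_width: 0.0478
```

>>> arm_command:
  series:
    - [[1, 0, 0, 0.004, 0, 0, 0], [1, 0, 0, 0.008, 0, 0, 0], [1, 0, 0, 0.008, 0, 0, 0]]

```text
time_s: 24.7
tool_pos: [0.4987, -0.0126, 0.302]
tool_rot: [-3.108, 0.453, -0.001]
contact_force: [-2.0, 1.0, 4.2]
gripper_width: 0.0473
```

>>> arm_command:
  series:
    - [[1, 0, 0, 0.004, 0, 0, 0], [1, 0, 0, 0.008, 0, 0, 0], [1, 0, 0, 0.012, 0, 0, 0], [1, 0, 0, 0.012, 0, 0, 0]]

```text
time_s: 25.1
tool_pos: [0.4987, -0.0127, 0.2993]
tool_rot: [-3.108, 0.453, -0.0]
contact_force: [-2.4, 0.6, 6.7]
gripper_width: 0.0476
```

>>> arm_command:
  series:
    - [[1, 0, 0, 0.004, 0, 0, 0], [1, 0, 0, 0.008, 0, 0, 0], [1, 0, 0, 0.012, 0, 0, 0], [1, 0, 0, 0.012, 0, 0, 0]]

```text
time_s: 25.5
tool_pos: [0.4987, -0.0128, 0.2968]
tool_rot: [-3.108, 0.453, -0.0]
contact_force: [-4.1, 0.8, 10.2]
gripper_width: 0.0476
```

>>> arm_command:
  series:
    - [[1, 0, 0, 0.004, 0, 0, 0], [1, 0, 0, 0.008, 0, 0, 0], [1, 0, 0, 0.01, 0, 0, 0], [1, 0, 0, 0.01, 0, 0, 0]]

```text
time_s: 25.9
tool_pos: [0.4988, -0.0129, 0.2948]
tool_rot: [-3.107, 0.453, -0.0]
contact_force: [-5.5, 1.4, 14.0]
gripper_width: 0.0474
```

Run:
```python
from h import *
look('w22'); crop('w22',250,200,130,100,6,'w22b')
```

```text
25.9 [0.49875410995944514, -0.012854587521049197, 0.29484688336288156] [-3.10737253e+00  4.53253034e-01 -2.17427433e-04] [-5.54117184  1.397779   13.9596162 ]
```

View pics/w22b.png

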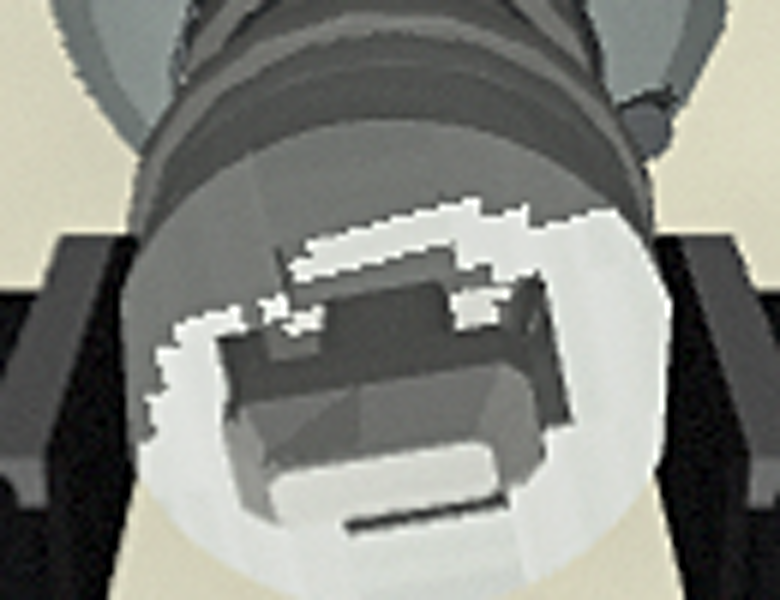

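>>> arm_command:
  series:
    - [[1, -0.003, 0.001, 0, 0, 0, 0], [1, -0.003, 0.001, 0, 0, 0, 0]]

```text
time_s: 26.15
tool_pos: [0.4984, -0.0128, 0.2949]
tool_rot: [-3.107, 0.453, -0.003]
contact_force: [-3.2, 0.6, 12.3]
gripper_width: 0.0471
```

>>> arm_command:
  series:
    - [[1, 0, 0, 0.002, 0, 0, 0.02], [1, 0, 0, 0.002, 0, 0, 0.04], [1, 0, 0, 0.002, 0, 0, 0.06], [1, 0, 0, 0.002, 0, 0, 0.08], [1, 0.001, -0.001, 0.002, 0, 0, 0.1], [1, 0.001, -0.001, 0.002, 0, 0, 0.1], [1, 0.001, -0.001, 0.002, 0, 0, 0.1]]

```text
time_s: 26.85
tool_pos: [0.4983, -0.0133, 0.2942]
tool_rot: [-2.815, 1.394, -0.001]
contact_force: [-4.5, 0.1, 13.4]
gripper_width: 0.0473
```

Run:
```python
from h import *
look('w23'); crop('w23',250,200,130,100,6,'w23b'); print(sense()['torque'],sense()['q'])
```

```text
26.85 [0.49829717456525935, -0.013349941995471798, 0.2942352450321155] [-2.81541217e+00  1.39362420e+00 -7.93812366e-04] [-4.4660177   0.09405826 13.41603598]
[-0.04358637  1.13211557 -0.19384032] [-0.74229925  0.42452588  0.96159169  1.83853001 -0.39259602  1.08288939
 -0.5527211 ]
```

View pics/w23b.png

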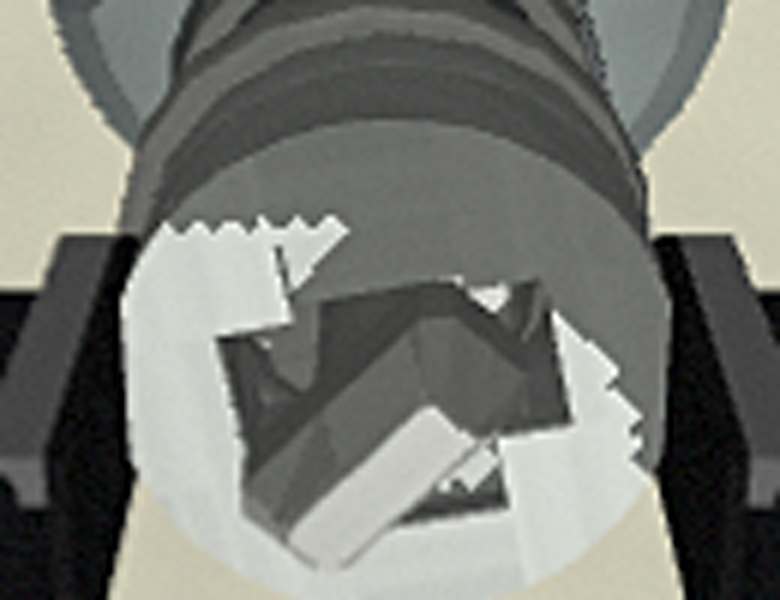

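>>> arm_command:
  series:
    - [[1, 0, 0, 0, 0, 0, 0.02], [1, 0, 0, 0, 0, 0, 0.04], [1, 0, 0, 0, 0, 0, 0.06], [1, 0.001, -0.001, 0, 0, 0, 0.08], [1, 0.001, -0.001, 0, 0, 0, 0.1], [1, 0.002, -0.002, 0, 0, 0, 0.12], [1, 0.002, -0.002, 0, 0, 0, 0.14], [1, 0.002, -0.002, 0, 0, 0, 0.15], [1, 0.002, -0.002, 0, 0, 0, 0.15], [1, 0.002, -0.002, 0, 0, 0, 0.15]]

```text
time_s: 27.9
tool_pos: [0.4983, -0.013, 0.2938]
tool_rot: [1.876, -2.518, -0.003]
contact_force: [-6.4, 2.3, 14.1]
gripper_width: 0.0472
```

Run:
```python
from h import *
look('w24'); crop('w24',250,200,130,100,6,'w24b'); print(sense()['torque'],sense()['q'])
```

```text
27.9 [0.4983080177909237, -0.01304903337631318, 0.2937815483216065] [ 1.87643936 -2.51780842 -0.00270871] [-6.38952685  2.29609341 14.06032023]
[ 0.24432449  1.39719149 -0.06471392] [-0.87227892  0.53843819  1.19564612  1.84103459 -0.55006013  1.15024237
 -1.34571858]
```

View pics/w24b.png

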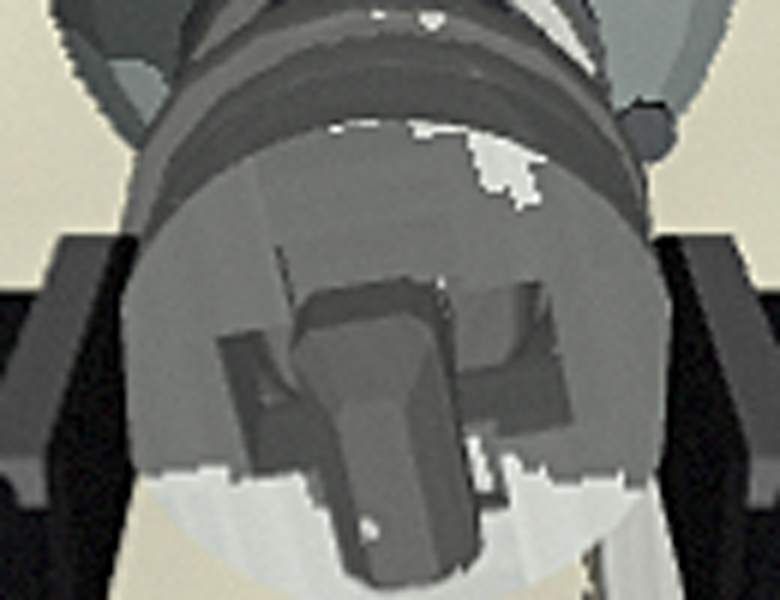

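>>> arm_command:
  series:
    - [[1, 0, 0, -0.006, 0, 0, 0], [1, 0, 0, -0.012, 0, 0, 0], [1, 0, 0, -0.016, 0, 0, 0], [1, 0, 0, -0.016, 0, 0, 0], [1, 0, 0, -0.016, 0, 0, 0]]

```text
time_s: 28.45
tool_pos: [0.4982, -0.013, 0.2971]
tool_rot: [1.876, -2.518, -0.002]
contact_force: [-4.8, 0.8, 8.0]
gripper_width: 0.0475
```

>>> arm_command:
  series:
    - [[0, 0, 0, 0, 0, 0, 0], [0, 0, 0, 0, 0, 0, 0], [0, 0, 0, 0, 0, 0, 0], [0, 0, 0, 0, 0, 0, 0], [0, 0, 0, -0.04, 0, 0, 0], [0, 0, 0, -0.12, 0, 0, 0], [0, 0, 0, -0.25, 0, 0, 0], [0, 0, 0, -0.36, 0, 0, 0], [0, 0, 0, -0.36, 0, 0, 0]]

```text
time_s: 29.35
tool_pos: [0.5003, -0.0138, 0.3911]
tool_rot: [-1.873, 2.513, -0.008]
contact_force: [-0.3, 0.1, 0.2]
gripper_width: 0.0854
```

Run:
```python
from h import *
look('w25'); crop('w25',240,130,160,140,5,'w25c'); print(sense()['q'])
im=snapshot('scene'); cv2.imwrite('pics/s25.png',cv2.resize(im[130:250,260:380],None,fx=5,fy=5,interpolation=cv2.INTER_CUBIC))
```

```text
29.35 [0.5003053324254509, -0.01379966300866348, 0.39107832746294113] [-1.87314542  2.51335851 -0.0080464 ] [-0.32463812  0.10640538  0.18679633]
[-0.93139149  0.41119289  1.24512017  1.70331868 -0.40406107  1.315944
 -1.46835739]
```

View pics/w25c.png

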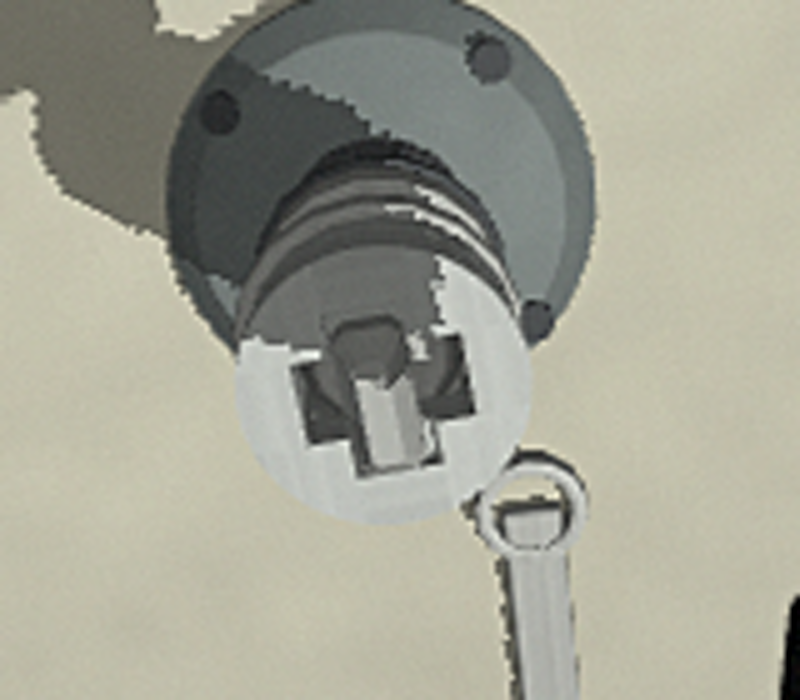

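View pics/s25.png

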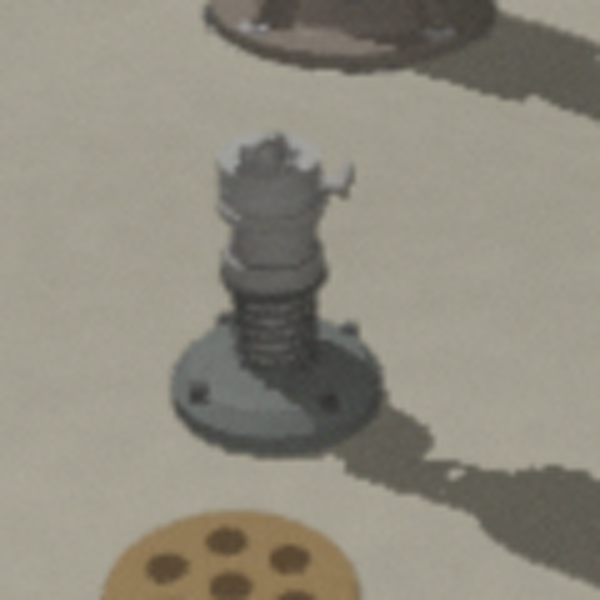

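The head now lies in the recess, square across the slot (crop around (395,400)). I'll check the clay disc and the other items once more, then hand in.

Run:
```python
from h import *
a=cv2.imread('pics/scene0.png');b=snapshot('scene')
def c(im):
    h=cv2.cvtColor(im,cv2.COLOR_BGR2HSV);m=((h[...,1]>80)&(h[...,0]<25)).astype(np.uint8);q=np.zeros_like(m);q[225:285,270:345]=m[225:285,270:345]
    M=cv2.moments(q);return M['m10']/M['m00'],M['m01']/M['m00'],M['m00']
print(c(a),c(b),sense()['contact_force'])
print(sign_off())
```

```text
(306.93352741387673, 256.4517224648229, 2061.0) (306.97094430992735, 256.47554479418886, 2065.0) [-0.15059969  0.70719191 -0.10917438]
the job is handed in; nothing more can be done
None
```

The spindle is back together and handed in at about 29 s of the 72 s allowed. The spacer went onto the bearing, the washer onto the spacer and the cap over the head. I pressed the cap down about 8–9 mm, turned it 90°, eased it up and let go.

- **Lock:** the last close view shows the head lying in the cap's recess, square across the slot. I judged the final lift from that picture and from the force falling as I eased up; I did not measure it separately.
- **Force:** the highest push read was about 16 N vertically. The highest in total, including a sideways pull of about 6 N on the shaft, was about 17 N. Both are under 20 N, but they come from readings taken between moves.
- **Left alone:** the clay disc is unmoved (under 0.1 pixel in the scene view). The gripper is open, clear of everything and reads no contact force. I never gripped the big ring or the coloured rings.
- **Disagreements:**
  - The gripper's opening read about 2.5–3.5 mm less than the parts' stated sizes.
  - By touch, the stack sat about 3 mm lower than the camera heights suggested. I went by touch.

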